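# Lock a levelling screw with its jam nut

## Robot

A 7-joint arm with a two-finger parallel gripper is mounted at the origin on a cart in front of the work surface, level with it; the furniture and walls round the work are solid. World frame = base frame: x ahead of the robot, y to its left, z up, the work surface at z = 0. Lengths are in m, angles in rad, forces in N, time in s.
With the tool pointing down it reaches from about 0.4 to 0.85 m from the base axis. Payload 10.4 kg.
Tool frame: the origin (TCP) lies at the very end of the fingers, on their centre line; the grasp point (between the pads) lies 19 mm behind it; z points along the fingers, y is the direction in which the jaws open and shut (so a half turn about z gives the same grasp; the last joint's range is limited). The gripper opens to 87 mm and grips with 3 to 60 N. Pads are 19 mm wide; open, the fingers measure 117 mm over their backs; the gripper's body (75 mm by 190 mm) begins 51 mm behind the grasp point.
Start: joints at [-1.159, 0.332, -0.065, 1.46, 0.022, 1.35, -0.088], TCP at [0.263, 0.567, 0.223] pointing down, gripper open.
Joint ranges: [-2.6, 2.6], [-0.5, 2.12], [-1.47, 1.34], [0.16, 2.42], [-1.27, 4.41], [0.06, 2.06], [-2.6, 2.6]. Speed limits (rad/s): [2.22, 2.22, 2.79, 2.79, 3.14, 3.14, 3.14].

## Interface

Orientations are given as a unit quaternion [x, y, z, w].
In Python, from bench import read_state, camera, close_job gives the robot as it stands.
- The arm moves only by the shell command python3 -m inch 'ROWS' [OPENING] [FORCE]. ROWS is JSON, a list of rows, each a list of 6 numbers: the shift along the tool's x, y, z as a fraction of full scale, then the turn, a rotation vector about the tool's x, y, z as a fraction of full scale. In form: [[tx, ty, tz, ax, ay, az], ...]. A call has 1 to 5 rows; each row shifts and turns the commanded pose from where the row before left it, along the tool's axes as they then stand; what a row does not reach is not made up. Full scale, the value 1, is 0.04 m for a shift and 120 degrees for a turn. A row lasts 1/8 s, in which the tool goes at most 62.5 mm and 10.7 degrees, less where a joint would pass 70% of its speed; a pose out of reach is approached as far as the arm can. A call with a number of a shift or a turn outside -1 to 1 is refused whole. A call with a gripper value outside its range is refused whole. OPENING is the opening, from -1 (shut) to 1 (fully open), so that 0 is half open, set as the call begins (- or left out, the last holds). The fingers move at their own pace and stop on an object; FORCE is the grip in N (left out, the last holds). Time passes only in rows, so rows that do not move let the fingers close. It gives the time, the measured TCP pose, the force and the opening at its end, in the units of the state.
- read_state(): the state, without advancing time (a new reading comes with each control period).
- camera(name): name is "scene" or "top" or "wrist"; returns a dict with "img" (384x512x3 uint8, red, green, blue), "depth" (384x512 float32, m along the optical axis (not along the pixel's ray), 0 where there is no reading), "fx", "fy", "cx", "cy" (pixels), "position" and "orientation" of the camera in the world; the wrist camera has in their place "tool_from_camera" (4x4, takes a point from camera to tool coordinates, whose origin is the TCP and whose axes are the flange's). Camera axes: x right, y down, z forward; pixel columns grow to the right and rows downward; lengths in m; the calibration is good to about 2 mm. A picture is of the moment at which its call begins: read the wrist's pose just before it.
- close_job(): hands the job in, once; it reports no verdict.
The state is a dict: "time": time; "joint_positions": joint angles; "joint_vel": joint speeds; "joint_torque": joint torques, N m; "ee_pos": TCP position; "eef_rot": TCP orientation; "ft_force": force on the tool from outside, world axes, zero at the start; "torque": the same for the moment, N m; "width": finger opening in m.
Only numpy, scipy, OpenCV 4.12 (cv2) and the standard library are available. Lean on these libraries where they do the work, as an engineer would, in place of code of your own. Each camera call takes 0.05 s, during which the arm holds its last target.

## Task

The levelling screw at the plate's rear right corner is set but not locked. Put the ring spanner over its square head, the shank beside the pin that will hold it, and turn the hexagonal jam nut clockwise until it bears on the boss and the play is taken up with the spanner against its pin; then nip it up ten to fifteen degrees more, no further, so that the screw keeps its setting. Take the spanner off and lay it flat on the worktop, leaving the other things alone.

Things in the scene. Friction and masses are not known exactly. Their poses are not given: they have to be found in the camera images.
- levelling_plate: fixed aluminium plate, 130 x 200 x 14 mm, its top 32 mm above the worktop; origin on the worktop under its centre, x to its rear edge, y to its left edge. Three vertical screws in bosses (35 mm across, top 42 mm above the worktop), each with a pin: rear left (x +45, y +75 mm) and front middle (-45, 0) are locked and fixed; rear right (+45, -75) is the one to lock
- boss_face (a point): the centre of the top face of the rear right boss, on the screw's axis; axes as the plate's
- screw_head (a point): foot of the rear right screw's square head, on the screw's axis, 20 mm above the boss face: the 24 mm round end of the thread there is the shoulder on which the spanner's ring lies. Head 15 x 15 mm, 15 mm high, its top 4 mm tapering to about 11 mm. x and y are square to the head's sides and turn with the screw
- level_screw (a joint): angle of the rear right screw, rad, growing clockwise seen from above; 0 when the head stands square to the plate. It turns at 0.18 N m, so a jam nut bearing on the boss drags it round unless it is held. In the spanner it has up to 0.25 rad of play before the shank bears fully on the pin; that much does no harm
- jam_nut: rear right jam nut; origin in the middle of its underside, on the screw's axis; z up, x square to one pair of flats. Hexagon 36 mm across flats, 41.6 across corners, 12 thick; clockwise from above moves it down, 2 mm a turn. Starts 20 to 80 degrees short of bearing (gap under 0.5 mm), runs freely (0.05 N m), then needs 0.30 N m plus 2 N m per rad to wind up
- reaction_pin: upright fixed pin of the rear right screw, 10 mm across, 41 mm high, with a 24 mm flange (top 29.5 mm up) on which the shank lies; origin at its foot on the plate's top. It stands 70 mm in front of the screw's axis and 12 mm to its left, in the plate's axes: with the ring on the head and the shank pointing to the plate's front edge, it is on the shank's clockwise side, gap about 2 mm
- ring_spanner: loose flat steel ring spanner, 8 mm thick, 118 mm long, about 90 g, lying flat; origin under the centre of its ring, x along the shank to the tail (at 103 mm). Ring 30 mm across with a square hole 16.4 mm wide, sides along x and y; shank 10 mm wide, from 15 to 96 mm; centre of mass about 45 mm from the ring's centre
- spanner_bearing (a point): middle of the spanner's shank 70 mm from the ring's centre, where the pin bears on its side
- gauge: bystander: loose dial gauge lying on its back, 97 x 56 x 20 mm
- ball_bearing: bystander: loose ball bearing, 26 mm across, 8 mm high
- collar: bystander: loose black shaft collar, 26 mm across, 10 mm high

How it is judged:
By the outcome, as a careful person would: the job done as asked, in the order asked, and still so for the second after the job is handed in, with the robot touching nothing.
It also fails if it takes over 72 s, if anything falls off the work surface, if the arm or the gripper's body presses on something with over 40 N, if the wrist force passes 120 N, or if a joint passes its speed limit or range.

## Working session

There is one attempt and no reset: what is moved stays moved. The work goes in short steps, Python scripts to look and compute and a shell command to move; the robot and the scene stay as the last step left them, time stands still between calls to the robot, and variables do not carry over. Pictures are saved under pics/ and viewed, and the job is handed in when it is done.

```bash
ls; mkdir -p pics; python3 - <<'E'
from bench import read_state, camera
import cv2,json
s=read_state();print(s)
for n in ["scene","top","wrist"]:
    c=camera(n); cv2.imwrite(f"pics/{n}0.png",c["img"][:,:,::-1])
    print(n,{k:v for k,v in c.items() if k not in("img","depth")})
E
```

```text
pics
{'time': 0.0, 'joint_positions': array([-1.15861517,  0.332849  , -0.0647029 ,  1.46096699,  0.02160684,
        1.34990845, -0.0885046 ]), 'joint_vel': array([-0.0001712 , -0.00030674,  0.00091534, -0.00031834, -0.00085938,
        0.00072047, -0.00117635]), 'joint_torque': array([ 3.73886223e-04, -6.23253107e+01,  2.51035870e-02, -3.89888620e+01,
       -6.12143450e-02,  3.98853596e-02,  6.53914367e-05]), 'ee_pos': array([0.26309497, 0.56648338, 0.22175598]), 'eef_rot': array([ 2.15671964e-01,  9.76465610e-01, -7.08172791e-04, -1.18336825e-04]), 'ft_force': array([-0.33261266, -0.03087946, -1.22611166]), 'torque': array([-0.0534467 , -0.01354975,  0.02406211]), 'width': 0.08712628977465797}
scene {'fx': 438.2161583147808, 'fy': 438.2161583147808, 'cx': 262.5878341312803, 'cy': 196.6450422726687, 'position': array([-0.00525834,  0.766275  ,  0.51363618]), 'orientation': array([-0.32156889,  0.8163729 , -0.44377755,  0.18218182])}
top {'fx': 400.0942998246829, 'fy': 400.0942998246829, 'cx': 258.59097534758865, 'cy': 190.06314245343168, 'position': array([0.3381066 , 0.26570641, 0.91490541]), 'orientation': array([-0.68739061,  0.71897838, -0.07582473,  0.06938914])}
wrist {'fx': 324.33576235645984, 'fy': 324.33576235645984, 'cx': 257.1197833391924, 'cy': 193.7712766278432, 'tool_from_camera': array([[-5.20928151e-04, -9.67523431e-01, -2.52780814e-01,
         6.95244935e-02],
       [ 9.99999845e-01, -5.54143079e-04,  6.02037128e-05,
         4.50982347e-04],
       [-1.98325241e-04, -2.52780743e-01,  9.67523569e-01,
        -1.62955549e-01],
       [ 0.00000000e+00,  0.00000000e+00,  0.00000000e+00,
         1.00000000e+00]])}
```

View pics/scene0.png

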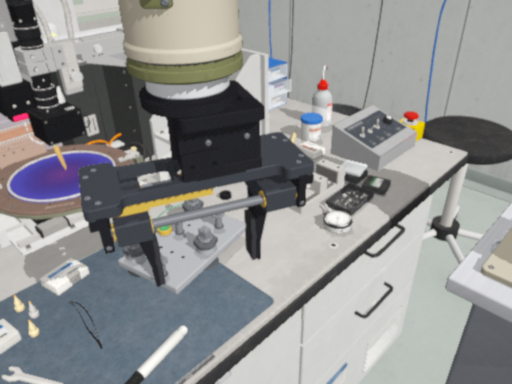

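View pics/top0.png

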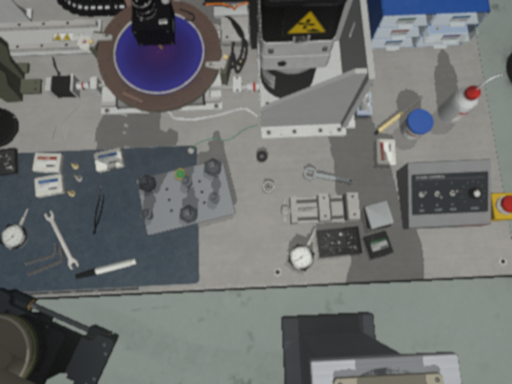

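View pics/wrist0.png

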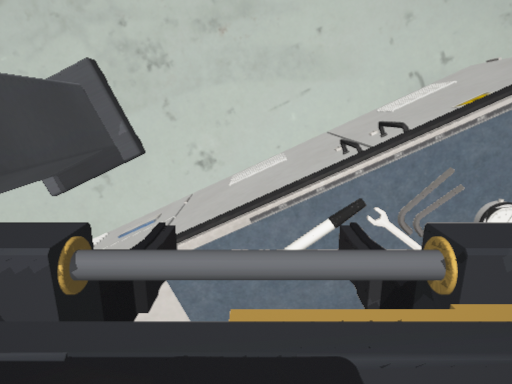

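The top view shows the plate centred near (187,197) with three dark nuts at (147,184), (213,167) and (189,213). The spanner lies near (310,172)–(350,181), the bearing at (268,185), the collar at (262,155), and the gauge is probably at (302,257). Next I enlarge these and map them to world coordinates.

```bash
cat > h.py <<'E'
from bench import read_state, camera
import numpy as np, cv2
from scipy.spatial.transform import Rotation as R
def getcam(n):
    s=read_state(); c=camera(n)
    if n=="wrist":
        T=np.eye(4);T[:3,:3]=R.from_quat(s["eef_rot"]).as_matrix();T[:3,3]=s["ee_pos"]
        M=T@c["tool_from_camera"]; c["Rm"]=M[:3,:3]; c["p"]=M[:3,3]
    else: c["Rm"]=R.from_quat(c["orientation"]).as_matrix(); c["p"]=np.array(c["position"])
    return c
def ray(c,u,v,z):
    d=c["Rm"]@np.array([(u-c["cx"])/c["fx"],(v-c["cy"])/c["fy"],1.]); t=(z-c["p"][2])/d[2]
    return c["p"]+t*d
def proj(c,P):
    q=c["Rm"].T@(np.asarray(P,float)-c["p"]); return np.array([c["fx"]*q[0]/q[2]+c["cx"],c["fy"]*q[1]/q[2]+c["cy"]])
def crop(c,name,u0,v0,u1,v1,k):
    cv2.imwrite("pics/"+name,cv2.resize(np.ascontiguousarray(c["img"][v0:v1,u0:u1,::-1]),None,fx=k,fy=k,interpolation=cv2.INTER_CUBIC))
E
python3 - <<'E'
from h import *
c=getcam("top")
crop(c,"top1.png",125,140,365,275,3)
for u,v,z in [(147,184,.07),(213,167,.07),(189,213,.07),(310,170,.008),(350,181,.008),(268,185,.008),(262,155,.01),(302,257,.02),(0,0,0),(511,0,0)]:
    print(u,v,ray(c,u,v,z).round(3), c["depth"][v,u])
E
```

```text
147 184 [0.538 0.494 0.07 ] 0.8664478
213 167 [0.57  0.351 0.07 ] 0.86926556
189 213 [0.471 0.404 0.07 ] 0.84679586
310 170 [0.57  0.131 0.008] 0.9421004
350 181 [0.539 0.039 0.008] 0.93424124
268 185 [0.538 0.231 0.008] 0.9350673
262 155 [0.611 0.241 0.01 ] 0.95152164
302 257 [0.369 0.164 0.02 ] 0.88603085
0 0 [1.06  0.898 0.   ] 0.93225557
511 0 [ 1.004 -0.426  0.   ] 1.9403039
```

View pics/top1.png

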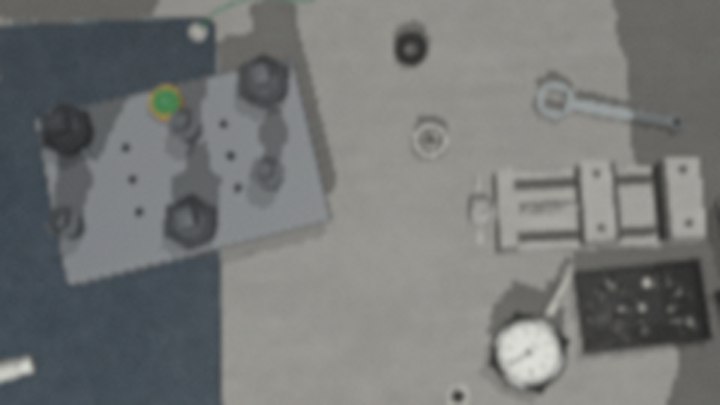

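```bash
cat >> h.py <<'E'
def cloud(c):
    v,u=np.mgrid[0:384,0:512]; d=c["depth"]
    P=np.stack([(u-c["cx"])/c["fx"]*d,(v-c["cy"])/c["fy"]*d,d],-1)@c["Rm"].T+c["p"]
    P[d==0]=np.nan
    return P
def plan(target,angx):
    """target TCP xyz, tool x heading deg; prints shift in current tool axes (full-scale units) and turn"""
    s=read_state(); Rm=R.from_quat(s["eef_rot"]).as_matrix()
    d=Rm.T@(np.array(target)-s["ee_pos"]); h=np.degrees(np.arctan2(Rm[1,0],Rm[0,0]))
    dt=(h-angx+180)%360-180
    print("t",round(float(s["time"]),2),"pos",s["ee_pos"].round(4),"heading",round(h,2),"tilt",np.degrees(Rm[:2,2]).round(2),"F",s["ft_force"].round(1),"T",s["torque"].round(3),"w",round(float(s["width"]),4),"q",s["joint_positions"].round(2))
    print("shift units",(d/.04).round(3),"turn cw deg",round(dt,2),"units",round(dt/120,4))
E
python3 - <<'E'
from h import *
c=getcam("top");P=cloud(c)
for zmin in (.07,.12,.2):
    m=(P[...,2]>zmin)&(P[...,2]<.8)
    for y0 in np.arange(-.05,.5,.05):
        k=m&(P[...,1]>y0)&(P[...,1]<y0+.05)&(P[...,0]>.5)&(P[...,0]<1)
        print(zmin,round(y0,2),P[k][:,0].min().round(3) if k.any() else None, end='; ')
    print()
plan([.557,.091,.12],72)
E
```

```text
0.07 -0.05 0.874; 0.07 0.0 0.668; 0.07 0.05 0.669; 0.07 0.1 0.68; 0.07 0.15 0.68; 0.07 0.2 0.681; 0.07 0.25 0.889; 0.07 0.3 0.503; 0.07 0.35 0.5; 0.07 0.4 0.539; 0.07 0.45 0.539; 
0.12 -0.05 0.874; 0.12 0.0 0.668; 0.12 0.05 0.669; 0.12 0.1 0.68; 0.12 0.15 0.68; 0.12 0.2 0.681; 0.12 0.25 0.889; 0.12 0.3 None; 0.12 0.35 0.855; 0.12 0.4 0.821; 0.12 0.45 0.821; 
0.2 -0.05 None; 0.2 0.0 0.669; 0.2 0.05 0.669; 0.2 0.1 0.68; 0.2 0.15 0.712; 0.2 0.2 0.71; 0.2 0.25 None; 0.2 0.3 None; 0.2 0.35 0.855; 0.2 0.4 0.834; 0.2 0.45 0.822; 
t 0.25 pos [0.2632 0.5667 0.2222] heading 155.09 tilt [-0.01 -0.03] F [-0.6 -0.6 -0.2] T [ 0.045 -0.016 -0.038] w 0.087 q [-1.16  0.33 -0.06  1.46  0.02  1.35 -0.09]
shift units [-11.671  -7.69    2.56 ] turn cw deg 83.09 units 0.6924
```

```bash
python3 -m inch '[[-0.97,-0.64,0,0,0,0],[-0.97,-0.64,0,0,0,0],[-0.97,-0.64,0,0,0,0],[-0.97,-0.64,0,0,0,0],[-0.97,-0.64,0,0,0,0]]' 1; python3 -m inch '[[-0.97,-0.64,0,0,0,0],[-0.97,-0.64,0,0,0,0],[-0.97,-0.64,0,0,0,0],[-0.97,-0.64,0,0,0,0],[-0.97,-0.64,0,0,0,0]]'; python3 - <<'E'
from h import *
plan([.557,.091,.12],72)
E
```

```text
time: 0.88
ee_pos: [0.3859, 0.3676, 0.2226]
eef_rot: [0.216, 0.976, 0.0, 0.0]
ft_force: [1.2, -0.1, -0.8]
width: 0.087
time: 1.5
ee_pos: [0.5079, 0.1699, 0.2226]
eef_rot: [0.216, 0.976, 0.0, 0.0]
ft_force: [0.4, -0.1, -0.1]
width: 0.087
t 1.5 pos [0.5079 0.1699 0.2226] heading 155.09 tilt [0.01 0.02] F [ 0.4 -0.1 -0.1] T [-0.007 -0.053 -0.011] w 0.087 q [-0.64  0.13  0.25  1.71 -0.03  1.3   0.76]
shift units [-1.944 -1.274  2.566] turn cw deg 83.09 units 0.6925
```

```bash
python3 -m inch '[[-0.95,-0.65,0.3,0,0,0],[-0.75,-0.5,0.3,0,0,0.087],[0,0,0.4,0,0,0.087],[0,0,0.4,0,0,0.087],[0,0,0,0,0,0.087]]'; python3 -m inch '[[0,0,0,0,0,0.087],[0,0,0,0,0,0.087],[0,0,0,0,0,0.087],[0,0,0,0,0,0.087]]'; python3 - <<'E'
from h import *
plan([.557,.091,.12],72)
c=getcam("wrist"); crop(c,"w1.png",0,0,512,384,1.5)
np.savez("w1.npz",img=c["img"],Rm=c["Rm"],p=c["p"])
E
```

```text
time: 2.12
ee_pos: [0.5488, 0.1006, 0.1651]
eef_rot: [0.552, 0.834, -0.001, -0.001]
ft_force: [-0.1, -0.3, -0.4]
width: 0.087
time: 2.62
ee_pos: [0.5496, 0.101, 0.1665]
eef_rot: [0.813, 0.582, 0.0, -0.0]
ft_force: [-0.3, 0.1, 0.0]
width: 0.0872
t 2.62 pos [0.5496 0.101  0.1665] heading 71.23 tilt [-0.    0.01] F [-0.3  0.1  0. ] T [-0.116  0.008  0.017] w 0.0872 q [-0.67  0.23  0.47  1.74 -0.11  1.2  -0.5 ]
shift units [-0.176  0.256  1.163] turn cw deg -0.77 units -0.0064
```

View pics/w1.png

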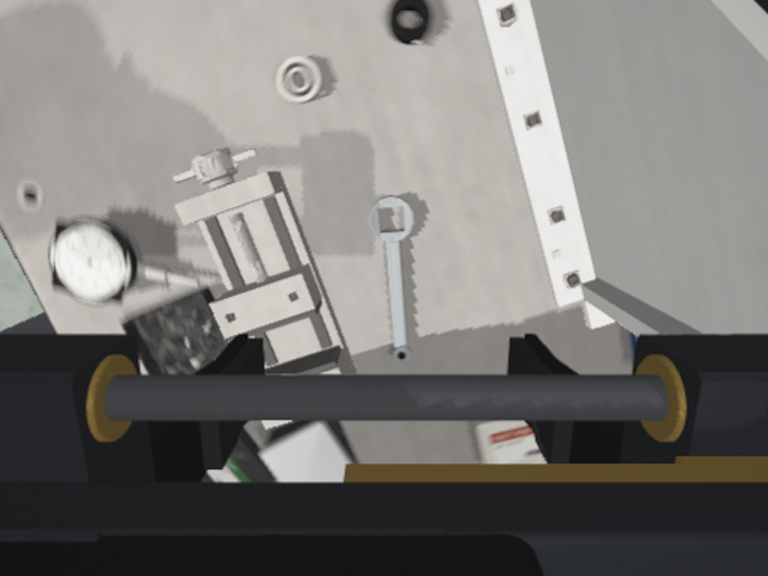

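Ring at (391,219), tail hole at (401,353) in the 1.5x view. The vise to the left is about 50 mm from the shank, so I'll open the jaws only partly. Next I measure the spanner precisely.

```bash
sed -i 's/>8)/>-1)/' sp.py; python3 - <<'E'
from sp import *
z=np.load("w1.npz")
c=dict(img=z["img"],Rm=z["Rm"],p=z["p"],fx=324.33576,fy=324.33576,cx=257.11978,cy=193.77128)
print((z["img"].astype(int)[...,2]-z["img"].astype(int)[...,0])[180,240:290])
P=spanner(c,235,115,295,245,name="m1.png")
mu,d,t,lat=axis(P)
print(len(P),mu,d,t.min(),t.max(),"len",np.ptp(t),"wid",np.ptp(lat))
for u,v in [(260.7,146),(267,235)]: print(ray(c,u,v,.008))
for u,v in [(320/1.5,310/1.5),(283/1.5,190/1.5)]: print("vise",ray(c,u,v,.03),ray(c,u,v,.0))
E
```

```text
[-10 -10 -11 -12 -12 -11 -12 -12 -11 -11 -11 -11 -10 -10 -10 -10  -9 -10
  -3   5   5   5   5   6   6   5   5   4  -3  -7  -7  -7  -7  -7  -6  -7
  -8  -8  -8  -9  -9  -9  -9  -8  -8  -9 -10 -10 -10 -10]
1234 [0.55419163 0.097708  ] [0.24881591 0.96855079] -0.0652770694183313 0.050615582378602544 len 0.11589265179693384 wid 0.029105537050294443
[0.56324328 0.13236672 0.008     ]
[0.53956529 0.04127346 0.008     ]
vise [0.50194514 0.09426635 0.03      ] [0.49498555 0.08699269 0.        ]
vise [0.50762303 0.1722529  0.03      ] [0.50123221 0.17279147 0.        ]
```

View pics/m1.png

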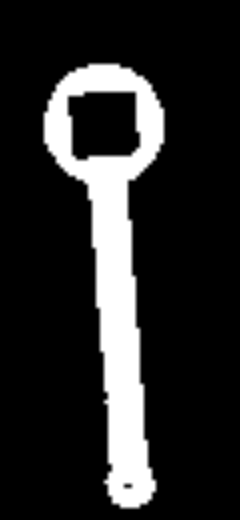

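```bash
python3 - <<'E'
from h import *
c=getcam("top");P=cloud(c)
k=(P[...,0]>.35)&(P[...,0]<.65)&(P[...,1]>-.05)&(P[...,1]<.21)&(P[...,2]<.15)
k[170:240,285:365]&=True
sub=P[185:230,285:362];print(np.nanmax(sub[...,2]),np.nanpercentile(sub[...,2],[50,90,99]))
plan([.5519,.0886,.06],75.6)
E
```

```text
0.2823776095686178 [0.01838263 0.27773379 0.28038637]
t 2.73 pos [0.5496 0.101  0.1665] heading 71.43 tilt [-0. -0.] F [-0.7 -0.  -0.3] T [-0.087  0.104  0.009] w 0.087 q [-0.67  0.23  0.47  1.74 -0.11  1.2  -0.49]
shift units [-0.274  0.154  2.662] turn cw deg -4.17 units -0.0347
```

```bash
python3 -m inch '[[-0.274,0.154,0.6,0,0,0],[0,0,0.7,0,0,-0.035],[0,0,0.7,0,0,0],[0,0,0,0,0,0]]' -0.2; python3 - <<'E'
from sp import *
plan([.5519,.0886,.06],75.6)
c=getcam("wrist"); crop(c,"w2.png",0,0,512,384,1.5)
P=cloud(c); 
for u,v in [(150,150),(160,200),(200,200),(150,120)]: print(P[v,u].round(3))
S=spanner(c,200,10,340,290,name="m2.png")
mu,d,t,lat=axis(S)
print(len(S),mu,d,np.degrees(np.arctan2(d[1],d[0])),t.min(),t.max(),"len",np.ptp(t),"wid",np.ptp(lat))
E
```

```text
time: 3.22
ee_pos: [0.5506, 0.0882, 0.0849]
eef_rot: [0.788, 0.615, -0.002, -0.001]
ft_force: [0.9, 0.8, 0.4]
width: 0.0548
t 3.23 pos [0.5506 0.0882 0.0849] heading 75.97 tilt [-0.2  -0.07] F [0.9 0.8 0.4] T [-0.119  0.034  0.083] w 0.0548 q [-0.62  0.32  0.45  1.82 -0.16  1.04 -0.36]
shift units [0.019 0.031 0.622] turn cw deg 0.37 units 0.0031
[0.486 0.147 0.017]
[0.494 0.117 0.052]
[0.506 0.099 0.002]
[0.494 0.166 0.021]
6999 [0.55401231 0.05509759] [-0.12192922  0.9925388 ] 97.0034567078761 -0.060548065927380816 0.09074131638462404 len 0.15128938231200487 wid 0.11634011012100026
```

View pics/w2.png

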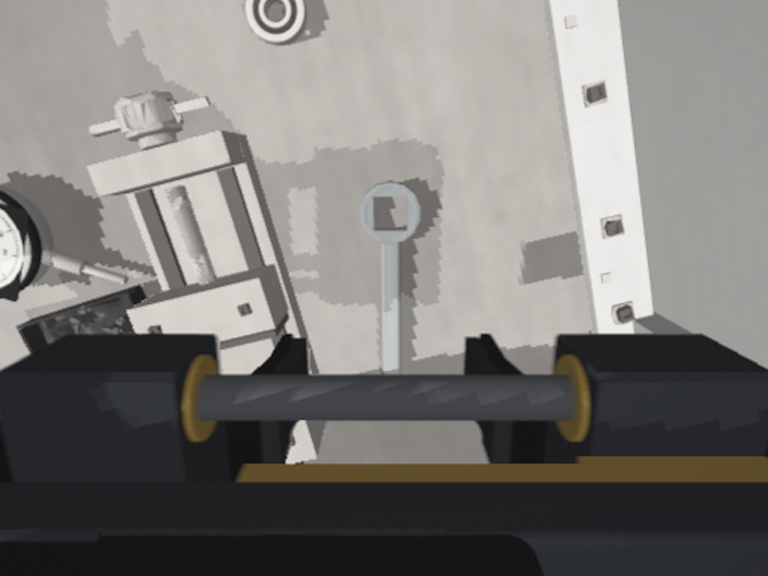

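View pics/m2.png

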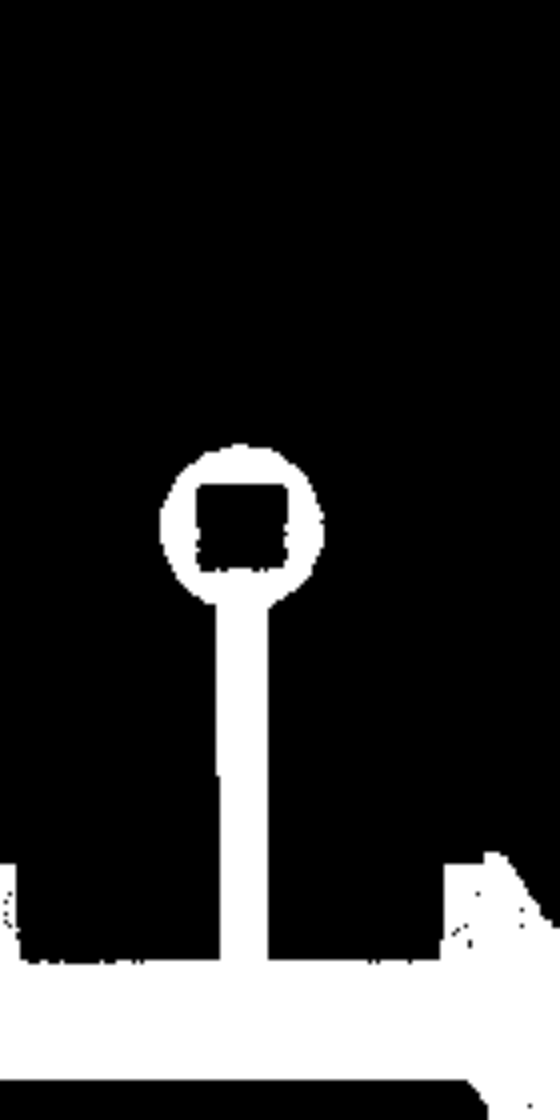

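```bash
python3 - <<'E'
from sp import *
s=read_state();c=getcam("wrist")
S=spanner(c,230,100,290,245)
mu,d,t,lat=axis(S); print(len(S),np.degrees(np.arctan2(d[1],d[0])),np.ptp(lat),np.ptp(t))
end=t.max()-.015; ring=mu+end*d; print("ring",ring)
# refine by shank only
m=(t<end-.02)&(t>t.min()+.005); mu2,d2,t2,l2=axis(S[m]); print(np.degrees(np.arctan2(d2[1],d2[0])),np.ptp(l2),"lat of ring from shank axis",np.cross(d2,ring-mu2))
Rm=R.from_quat(s["eef_rot"]).as_matrix()
for p in (ring,mu2): print("tool",(Rm.T@(np.r_[p,.008]-s["ee_pos"])).round(4))
g=ring-.045*d2;plan([*g,.002],np.degrees(np.arctan2(d2[1],d2[0])))
E
```

```text
1832 76.43722360078885 0.028919830270870694 0.09563796433756458
ring [0.56277297 0.13230087]
76.51847116238947 0.009808954890554188 lat of ring from shank axis -0.0001188774877485723
tool [0.0454 0.0002 0.0784]
tool [-0.0022  0.0006  0.0784]
t 3.33 pos [0.5524 0.0885 0.0873] heading 75.88 tilt [0.03 0.01] F [0.5 0.5 0.6] T [-0.062  0.016  0.004] w 0.0468 q [-0.62  0.32  0.45  1.82 -0.16  1.04 -0.36]
shift units [-1.000e-03 -3.000e-03  2.133e+00] turn cw deg -0.64 units -0.0053<stdin>:7: DeprecationWarning: Arrays of 2-dimensional vectors are deprecated. Use arrays of 3-dimensional vectors instead. (deprecated in NumPy 2.0)
```

```bash
python3 -m inch '[[0,0,0.7,0,0,-0.005],[0,0,0.7,0,0,0],[0,0,0.45,0,0,0],[0,0,0.24,0,0,0],[0,0,0,0,0,0]]'; python3 - <<'E'
from h import *
plan([.5523,.0887,.002],76.5)
E
```

```text
time: 3.95
ee_pos: [0.5521, 0.0886, 0.0031]
eef_rot: [0.786, 0.618, -0.0, -0.0]
ft_force: [0.2, 0.0, 0.4]
width: 0.0349
t 3.95 pos [0.5521 0.0886 0.0031] heading 76.38 tilt [-0. -0.] F [0.2 0.  0.4] T [-0.025  0.091  0.008] w 0.0349 q [-0.59  0.44  0.42  1.87 -0.23  0.88 -0.3 ]
shift units [0.004 0.003 0.027] turn cw deg -0.12 units -0.001
```

```bash
python3 -m inch '[[0,0,0.025,0,0,0],[0,0,0,0,0,0],[0,0,0,0,0,0],[0,0,0,0,0,0],[0,0,0,0,0,0]]' -1 30;python3 -m inch '[[0,0,-0.3,0,0,0],[0,0,-0.7,0,0,0],[0,0,-0.9,0,0,0],[0,0,-0.9,0,0,0],[0,0,0,0,0,0]]'; python3 - <<'E'
from h import *
plan([.5523,.0887,.12],76.5)
c=getcam("wrist"); crop(c,"w3.png",0,0,512,384,1.5)
E
```

```text
time: 4.58
ee_pos: [0.5522, 0.0886, 0.0022]
eef_rot: [0.786, 0.618, 0.0, 0.0]
ft_force: [-0.4, 1.3, 2.9]
width: 0.0094
time: 5.2
ee_pos: [0.5537, 0.0888, 0.1172]
eef_rot: [0.786, 0.618, 0.003, 0.001]
ft_force: [0.3, 0.1, -0.9]
width: 0.0092
t 5.2 pos [0.5537 0.0888 0.1172] heading 76.35 tilt [0.28 0.11] F [ 0.3  0.1 -0.9] T [-0.052  0.048 -0.019] w 0.0092 q [-0.63  0.28  0.46  1.79 -0.14  1.09 -0.36]
shift units [-0.011 -0.034 -0.069] turn cw deg -0.15 units -0.0012
```

View pics/w3.png

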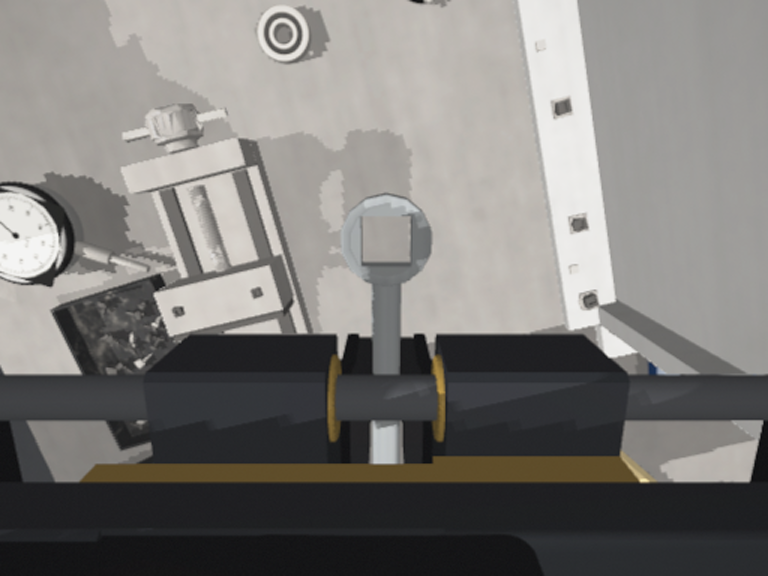

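Spanner is held: ring at (388,238), hanging straight. Moving towards the plate.

```bash
python3 - <<'E'
from h import *
plan([.477,.33,.20],12.6)
E
```

```text
t 5.25 pos [0.5526 0.0887 0.1153] heading 76.37 tilt [0.13 0.06] F [ 0.1  0.1 -2.3] T [-0.062  0.074  0.063] w 0.0093 q [-0.63  0.29  0.46  1.79 -0.14  1.09 -0.36]
shift units [ 5.42  -3.254 -2.115] turn cw deg 63.77 units 0.5314
```

```bash
python3 -m inch '[[0.4,-0.3,-0.7,0,0,0],[0.8,-0.5,-0.7,0,0,0],[0.9,-0.6,-0.7,0,0,0],[0.9,-0.6,0,0,0,0],[0.9,-0.6,0,0,0,0]]'; python3 -m inch '[[0.9,-0.4,0,0,0,0],[0.6,-0.25,0,0,0,0.086],[0,0,0,0,0,0.089],[0,0,0,0,0,0.089],[0,0,0,0,0,0.089]]'; python3 -m inch '[[0,0,0,0,0,0.089],[0,0,0,0,0,0.089],[0,0,0,0,0,0]]';python3 - <<'E'
from h import *
plan([.477,.33,.20],12.6)
c=getcam("wrist"); crop(c,"w4.png",0,0,512,384,1.5)
E
```

```text
time: 5.88
ee_pos: [0.4866, 0.2656, 0.1971]
eef_rot: [0.786, 0.618, -0.001, -0.0]
ft_force: [0.4, 0.4, -2.6]
width: 0.0093
time: 6.5
ee_pos: [0.4759, 0.3287, 0.1965]
eef_rot: [0.957, 0.29, -0.001, 0.001]
ft_force: [0.7, -0.3, -1.0]
width: 0.009
time: 6.88
ee_pos: [0.476, 0.3288, 0.1968]
eef_rot: [0.994, 0.111, -0.001, 0.001]
ft_force: [-1.1, 0.8, -1.5]
width: 0.0094
t 6.88 pos [0.476  0.3288 0.1968] heading 12.72 tilt [-0.08 -0.09] F [-1.1  0.8 -1.5] T [-0.168  0.135  0.034] w 0.0094 q [-1.06  0.25  0.45  1.65 -0.11  1.27 -1.94]
shift units [ 0.03  -0.025 -0.08 ] turn cw deg 0.12 units 0.001
```

View pics/w4.png

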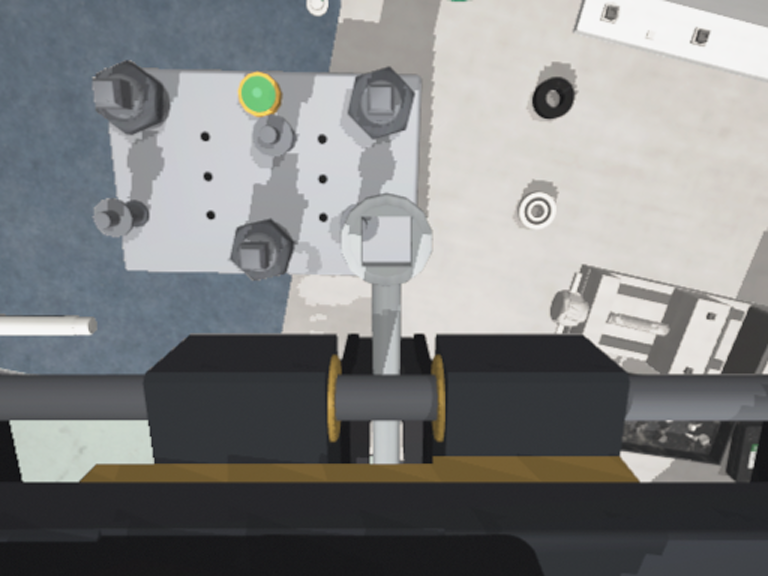

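The rear right screw head is at about (380,97) with its nut, and its pin is behind the ring at (370,222). Heads look nearly square to the plate. I zoom in to measure.

```bash
python3 - <<'E'
from h import *
c=getcam("wrist"); crop(c,"w5.png",215,30,300,115,8)
np.savez("w5.npz",img=c["img"],Rm=c["Rm"],p=c["p"],depth=c["depth"])
P=cloud(c)
for u,v in [(253,66),(253,60),(256,70)]: print(P[v,u].round(4))
for u,v,z in [(106/1.5,72/1.5,.032),(418/1.5,75/1.5,.032),(127/1.5,270/1.5,.032),(420/1.5,200/1.5,.032)]: print(ray(c,u,v,z).round(4))
E
```

```text
[0.575  0.3557 0.0775]
[nan nan nan]
[0.5726 0.3526 0.0771]
[0.5576 0.5269 0.032 ]
[0.5992 0.337  0.032 ]
[0.4337 0.5028 0.032 ]
[0.5248 0.3173 0.032 ]
```

View pics/w5.png

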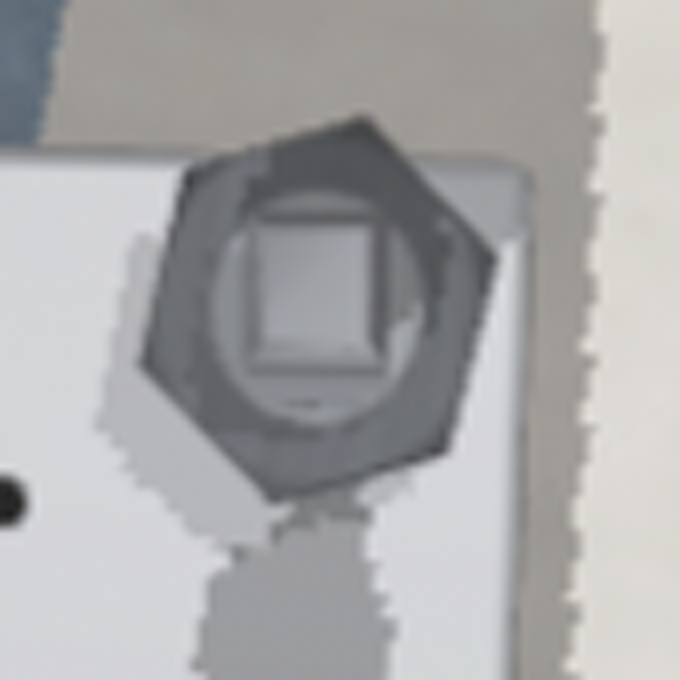

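```bash
cat > cv.py <<'E'
from h import *
E
python3 - <<'E'
from h import *
z=np.load("w5.npz")
c=dict(img=z["img"],Rm=z["Rm"],p=z["p"],fx=324.33576,fy=324.33576,cx=257.11978,cy=193.77128)
f=lambda x,y:(215+(x+.5)/8-.5,30+(y+.5)/8-.5)
H=np.array([ray(c,*f(*q),.077)[:2] for q in [(262,222),(368,222),(370,345),(262,345)]])
print("head",H.mean(0),[np.linalg.norm(H[i]-H[(i+1)%4]).round(4) for i in range(4)],[np.degrees(np.arctan2(*(H[(i+1)%4]-H[i])[::-1])).round(1) for i in range(4)])
N=np.array([ray(c,*f(*q),.0545)[:2] for q in [(365,117),(185,170),(142,365),(275,500),(447,455),(497,258)]])
print("nut",N.mean(0));
for i in range(6):
    e=N[(i+1)%6]-N[i];print(np.linalg.norm(e).round(4),(np.degrees(np.arctan2(e[1],e[0]))%60).round(1),np.linalg.norm(N[i]-N.mean(0)).round(4))
S=np.array([ray(c,*f(*q),.062)[:2] for q in [(210,310),(425,310),(318,190),(318,425)]]); print("shoulder",(S[0]+S[1])/2,(S[2]+S[3])/2)
# plate corner and edges by gray threshold contour
img=cv2.cvtColor(z["img"],cv2.COLOR_RGB2GRAY)
for a,b in [((0,148),(125,152)),((522,330),(512,600))]:
    A=ray(c,*f(*a),.032);B=ray(c,*f(*b),.032);print(np.degrees(np.arctan2(*(B-A)[:2][::-1])),A,B)
a=ray(c,106/1.5,72/1.5,.032);b=ray(c,418/1.5,75/1.5,.032);d=a-b;print("rear edge angle-90",np.degrees(np.arctan2(d[1],d[0]))-90)
# ring of held spanner: tool coords at its height
E
```

```text
head [0.57596218 0.35505275] [np.float64(0.0108), np.float64(0.0118), np.float64(0.0111), np.float64(0.0118)] [np.float64(-77.1), np.float64(-166.0), np.float64(102.9), np.float64(12.4)]
nut [0.57573702 0.35486323]
0.0203 58.1 0.0206
0.0207 58.7 0.0206
0.0205 58.6 0.0204
0.0199 56.9 0.0204
0.0213 58.5 0.0207
0.0204 58.4 0.0204
shoulder [0.57517607 0.35478981] [0.57530916 0.3547649 ]
-78.82660109943285 [0.58746545 0.39584952 0.032     ] [0.59029507 0.38152397 0.032     ]
-168.37048411645029 [0.58163647 0.33158679 0.032     ] [0.55133019 0.32534953 0.032     ]
rear edge angle-90 12.359884466326406
```

```bash
python3 - <<'E'
from h import *
z=np.load("w5.npz"); img=z["img"]
crop(dict(img=img),"w6.png",215,115,300,230,6)
E
```

```text
(no output)
```

View pics/w6.png

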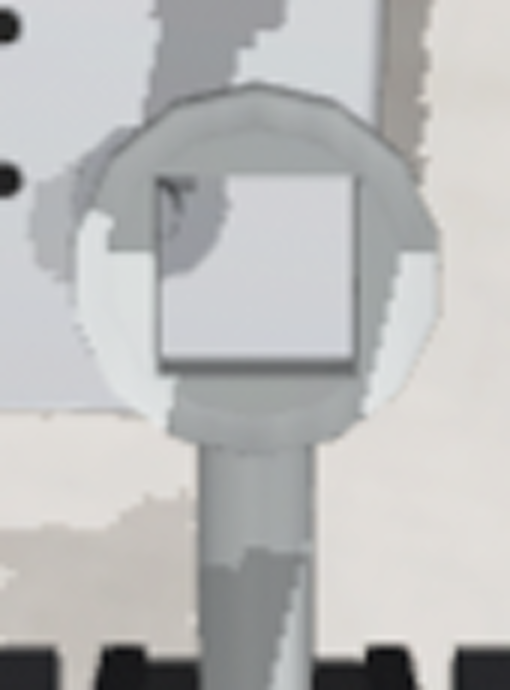

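```bash
python3 - <<'E'
from h import *
c=camera("wrist");T=c["tool_from_camera"]
f=lambda x,y:(215+(x+.5)/6-.5,115+(y+.5)/6-.5)
def tool(u,v,zt):
    d=T[:3,:3]@np.array([(u-c["cx"])/c["fx"],(v-c["cy"])/c["fy"],1]);t=(zt-T[2,3])/d[2];return T[:3,3]+t*d
for q in [(256,275),(155,275),(357,275),(256,175),(256,375),(257,450),(257,640)]:print(q,tool(*f(*q),-.006).round(4))
E
```

```text
(256, 275) [ 0.0445 -0.0007 -0.006 ]
(155, 275) [ 0.0445 -0.0089 -0.006 ]
(357, 275) [ 0.0445  0.0075 -0.006 ]
(256, 175) [ 0.0525 -0.0007 -0.006 ]
(256, 375) [ 0.0362 -0.0007 -0.006 ]
(257, 450) [ 0.0298 -0.0006 -0.006 ]
(257, 640) [ 0.0131 -0.0007 -0.006 ]
```

```bash
python3 - <<'E'
from h import *
plan([.5324,.3446,.10],12.6)
E
```

```text
t 7.03 pos [0.4763 0.3289 0.1974] heading 12.88 tilt [-0.04 -0.04] F [ 0.2  0.2 -1.3] T [-0.047  0.14   0.028] w 0.0092 q [-1.06  0.25  0.45  1.64 -0.11  1.27 -1.94]
shift units [ 1.456 -0.07   2.434] turn cw deg 0.28 units 0.0023
```

```bash
python3 -m inch '[[0.728,-0.035,0.2,0,0,0.002],[0.728,-0.035,0.7,0,0,0],[0,0,0.8,0,0,0],[0,0,0.7,0,0,0],[0,0,0,0,0,0]]'; python3 -m inch '[[0,0,0,0,0,0]]'; python3 - <<'E'
from h import *
plan([.5324,.3446,.088],12.6)
c=getcam("wrist"); crop(c,"w7.png",200,80,320,200,6)
crop(c,"w7b.png",0,0,512,384,1.5)
E
```

```text
time: 7.65
ee_pos: [0.5315, 0.3436, 0.0997]
eef_rot: [0.994, 0.109, -0.002, 0.001]
ft_force: [-0.0, -0.1, -1.0]
width: 0.0096
time: 7.78
ee_pos: [0.5334, 0.3448, 0.1032]
eef_rot: [0.994, 0.109, 0.001, -0.0]
ft_force: [0.7, -0.4, -0.7]
width: 0.0096
t 7.78 pos [0.5334 0.3448 0.1032] heading 12.47 tilt [0.06 0.05] F [ 0.7 -0.4 -0.7] T [-0.124  0.164 -0.047] w 0.0096 q [-0.98  0.46  0.44  1.6  -0.21  1.13 -1.85]
shift units [-0.025 -0.001  0.379] turn cw deg -0.13 units -0.0011
```

View pics/w7b.png

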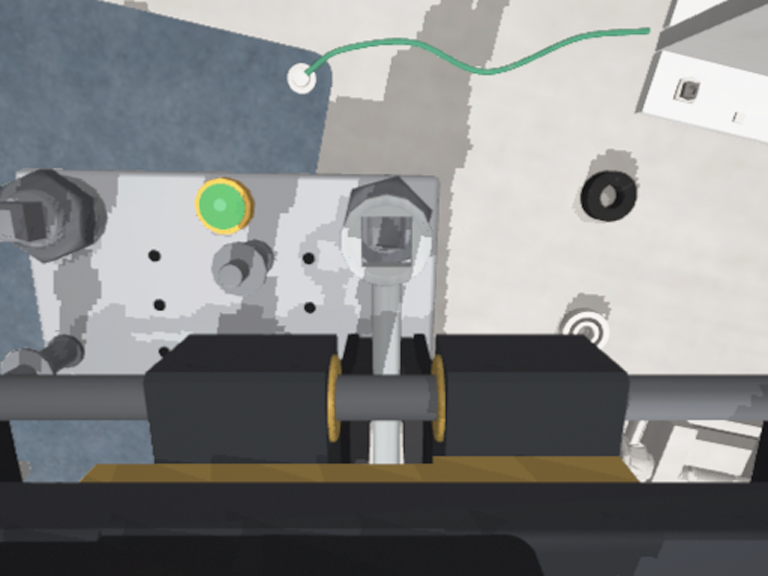

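```bash
python3 -c "
import cv2;i=cv2.imread('pics/w7.png');cv2.imwrite('pics/w7c.png',i[150:670,60:680])"
```

```text
(no output)
```

View pics/w7c.png

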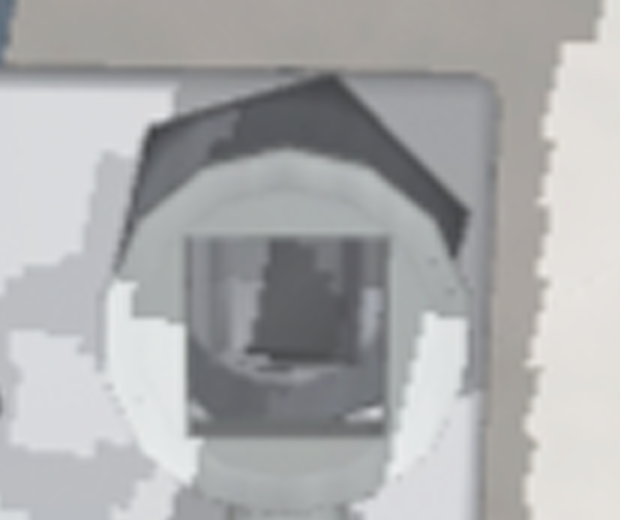

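```bash
python3 - <<'E'
from h import *
c=getcam("wrist"); im=cv2.resize(np.ascontiguousarray(c["img"][90:190,210:310,::-1]),None,fx=7,fy=7,interpolation=cv2.INTER_CUBIC)
im=cv2.convertScaleAbs(im,alpha=1.7,beta=-40); cv2.imwrite("pics/w8r.png",im)
S=np.array([.5757,.3549]);a=np.radians(12.8);A=np.array([[np.cos(a),-np.sin(a)],[np.sin(a),np.cos(a)]])
for h,z,col in [(5.5e-3,.077,(0,0,255)),(7.5e-3,.062,(0,255,0)),(7.5e-3,.073,(255,0,0))]:
    q=np.array([proj(c,[*(S+A@np.array(k)*h),z]) for k in [(1,1),(1,-1),(-1,-1),(-1,1)]])
    cv2.polylines(im,[np.round(((q-[210,90]+.5)*7)-.5).astype(np.int32)],True,col,1)
cv2.imwrite("pics/w8.png",im)
plan([.5324,.3446,.088],12.6)
E
```

```text
t 7.88 pos [0.5335 0.345  0.1036] heading 12.44 tilt [0.1 0.1] F [ 0.3  0.2 -1.2] T [-0.086  0.234  0.035] w 0.0093 q [-0.98  0.46  0.44  1.6  -0.21  1.13 -1.85]
shift units [-0.031  0.003  0.39 ] turn cw deg -0.16 units -0.0013
```

View pics/w8.png

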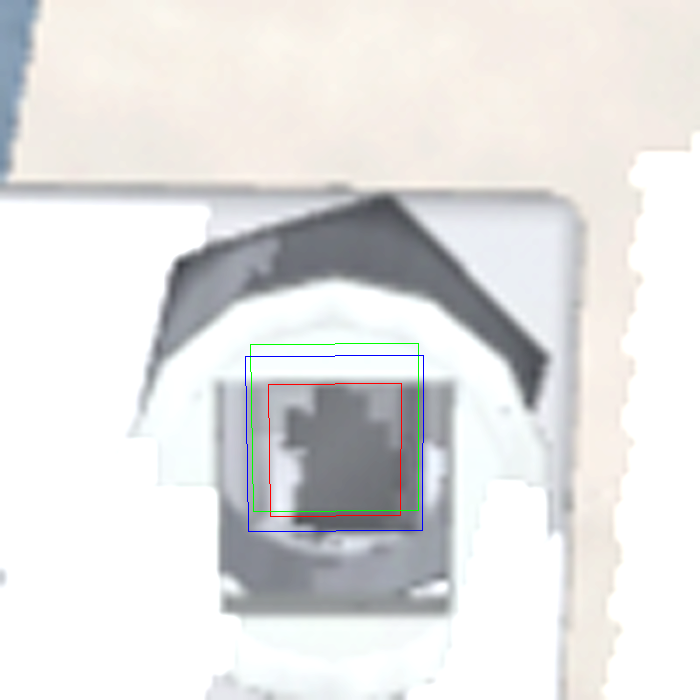

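View pics/w8r.png

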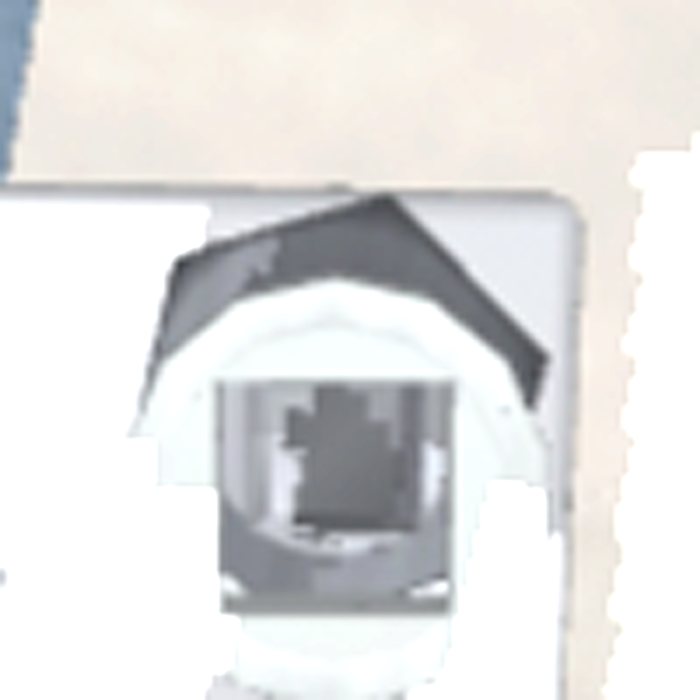

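```bash
python3 -m inch '[[-0.031,0.003,0.4,0,0,-0.001],[0,0,0,0,0,0],[0,0,0,0,0,0]]'; python3 - <<'E'
from h import *
plan([.5324,.3446,.0642],12.6)
c=getcam("wrist"); crop(c,"w9.png",210,90,310,190,6)
E
```

```text
time: 8.25
ee_pos: [0.5316, 0.344, 0.0858]
eef_rot: [0.994, 0.109, -0.0, 0.0]
ft_force: [-0.5, 0.6, -0.8]
width: 0.0094
t 8.25 pos [0.5316 0.344  0.0858] heading 12.53 tilt [-0.01 -0.01] F [-0.5  0.6 -0.8] T [-0.017  0.174  0.055] w 0.0094 q [-0.98  0.48  0.43  1.61 -0.22  1.1  -1.84]
shift units [ 0.024 -0.009  0.541] turn cw deg -0.07 units -0.0006
```

View pics/w9.png

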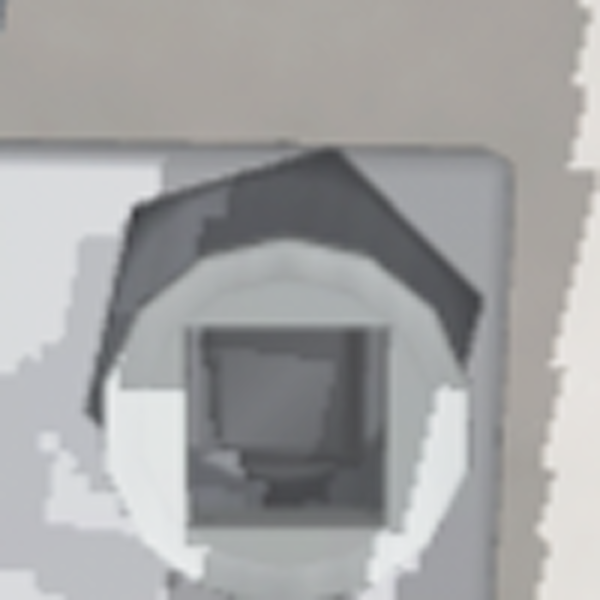

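```bash
python3 -m inch '[[0,0,0,0,0,0],[0,0,0,0,0,0]]'; python3 - <<'E'
from h import *
plan([.5324,.3446,.0642],12.6)
c=getcam("wrist"); crop(c,"w10.png",210,90,310,190,6)
plan([.5324,.3446,.0642],12.6)
E
```

```text
time: 8.55
ee_pos: [0.5318, 0.3442, 0.0862]
eef_rot: [0.994, 0.109, 0.0, -0.0]
ft_force: [-0.1, 0.3, -0.8]
width: 0.0093
t 8.55 pos [0.5318 0.3442 0.0862] heading 12.53 tilt [0.02 0.02] F [-0.1  0.3 -0.8] T [-0.057  0.181 -0.026] w 0.0093 q [-0.98  0.48  0.43  1.61 -0.22  1.1  -1.84]
shift units [ 0.018 -0.006  0.549] turn cw deg -0.07 units -0.0006
t 8.6 pos [0.5317 0.3442 0.0861] heading 12.53 tilt [0.01 0.02] F [ 0.6 -0.9 -0.9] T [-0.03   0.164  0.025] w 0.0094 q [-0.98  0.48  0.43  1.61 -0.22  1.1  -1.84]
shift units [ 0.019 -0.007  0.547] turn cw deg -0.07 units -0.0006
```

View pics/w10.png

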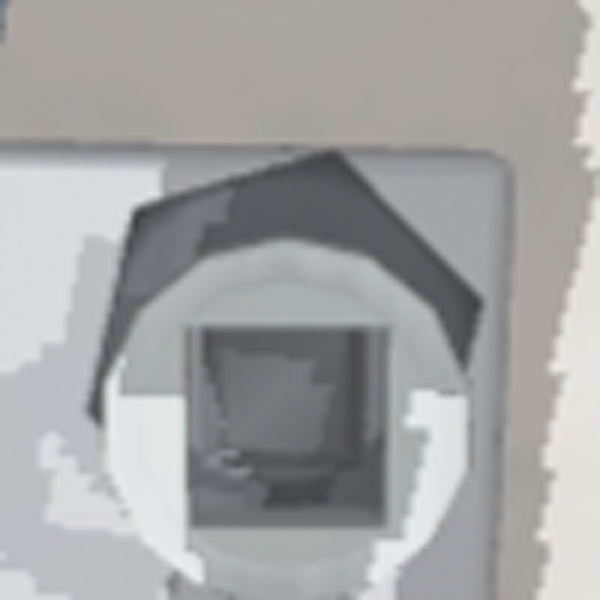

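```bash
python3 -m inch '[[0.019,-0.007,0.15,0,0,0],[0,0,0.15,0,0,0],[0,0,0,0,0,0]]'; python3 - <<'E'
from h import *
plan([.5324,.3446,.0642],12.6)
E
python3 -m inch '[[0,0,0.12,0,0,0],[0,0,0.08,0,0,0],[0,0,0,0,0,0]]'; python3 - <<'E'
from h import *
plan([.5324,.3446,.0642],12.6)
c=getcam("wrist"); crop(c,"w11.png",0,0,512,384,1.5)
E
```

```text
time: 8.98
ee_pos: [0.5322, 0.3443, 0.0732]
eef_rot: [0.994, 0.109, -0.0, 0.0]
ft_force: [0.5, 0.0, -0.7]
width: 0.0096
t 8.97 pos [0.5322 0.3443 0.0732] heading 12.53 tilt [-0.03 -0.03] F [ 0.5  0.  -0.7] T [-0.039  0.184 -0.022] w 0.0096 q [-0.97  0.49  0.43  1.62 -0.22  1.08 -1.84]
shift units [ 0.008 -0.005  0.225] turn cw deg -0.07 units -0.0006
time: 9.35
ee_pos: [0.5322, 0.3445, 0.0657]
eef_rot: [0.994, 0.109, -0.0, 0.0]
ft_force: [-0.5, 0.2, -0.9]
width: 0.0092
t 9.35 pos [0.5322 0.3445 0.0657] heading 12.53 tilt [-0.02 -0.01] F [-0.5  0.2 -0.9] T [-0.024  0.139 -0.013] w 0.0092 q [-0.97  0.5   0.42  1.63 -0.23  1.06 -1.83]
shift units [ 0.006 -0.002  0.037] turn cw deg -0.07 units -0.0006
```

View pics/w11.png

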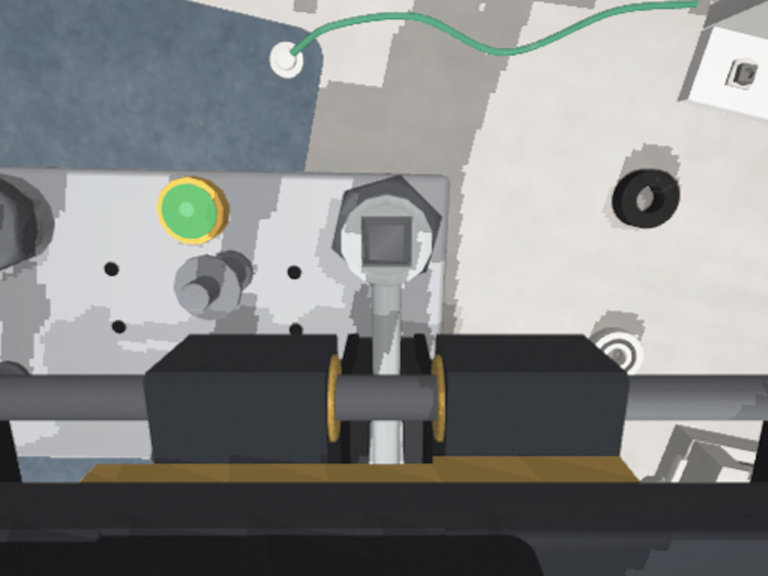

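Head (387,240) is inside the ring's hole and there is no contact force. I seat it and release.

```bash
python3 -m inch '[[0.005,0,0.035,0,0,0],[0,0,0.01,0,0,0],[0,0,0,0,0,0]]'; python3 -m inch '[[0,0,0,0,0,0],[0,0,0,0,0,0],[0,0,0,0,0,0]]' -0.5; python3 - <<'E'
from h import *
plan([.5324,.3446,.2],12.6)
c=getcam("wrist"); crop(c,"w12.png",0,0,512,384,1.5)
E
```

```text
time: 9.78
ee_pos: [0.5325, 0.3446, 0.0642]
eef_rot: [0.994, 0.109, 0.0, -0.0]
ft_force: [-0.9, 0.4, -1.3]
width: 0.0095
time: 10.15
ee_pos: [0.5326, 0.3446, 0.0643]
eef_rot: [0.994, 0.109, 0.0, -0.0]
ft_force: [0.4, -0.3, 0.4]
width: 0.0209
t 10.15 pos [0.5326 0.3446 0.0643] heading 12.53 tilt [0.01 0.01] F [ 0.4 -0.3  0.4] T [-0.025  0.137 -0.106] w 0.0209 q [-0.97  0.5   0.42  1.63 -0.23  1.06 -1.83]
shift units [-4.000e-03 -2.000e-03 -3.394e+00] turn cw deg -0.07 units -0.0006
```

View pics/w12.png

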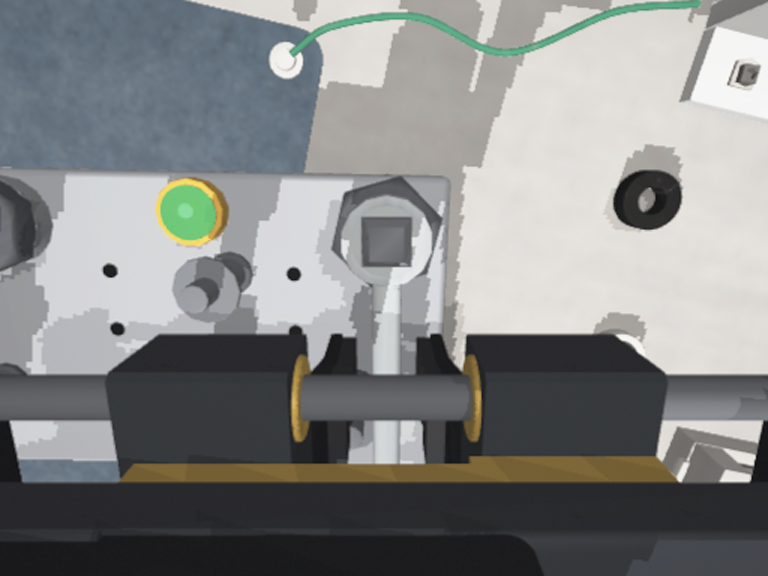

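Spanner is seated and freed: the ring lies flat around the head at (387,240) and the jaws are clear of the shank. I lift, then swing round for the nut grip (jaw line 88°, tool heading 178°).

```bash
python3 -m inch '[[0,0,-0.3,0,0,0],[0,0,-0.8,0,0,0],[0,0,-0.9,0,0,0],[0,0,-0.8,0,0,-0.085],[0,0,0,0,0,-0.087]]' -0.5; python3 -m inch '[[0,0,0,0,0,-0.087],[0,0,0,0,0,-0.087],[0,0,0,0,0,-0.087],[0,0,0,0,0,-0.087],[0,0,0,0,0,-0.087]]' 0.3; python3 -m inch '[[0,0,0,0,0,-0.087],[0,0,0,0,0,-0.087],[0,0,0,0,0,-0.087],[0,0,0,0,0,-0.087],[0,0,0,0,0,-0.087]]';  python3 -m inch '[[0,0,0,0,0,-0.087],[0,0,0,0,0,-0.087],[0,0,0,0,0,-0.087],[0,0,0,0,0,-0.087],[0,0,0,0,0,0]]'; python3 - <<'E'
from h import *
plan([.5757,.3549,.12],178.4)
c=getcam("wrist"); crop(c,"w13.png",0,0,512,384,1.5)
E
```

```text
time: 10.82
ee_pos: [0.534, 0.3453, 0.1803]
eef_rot: [0.958, 0.288, 0.003, -0.001]
ft_force: [-0.8, -0.1, -1.4]
width: 0.0218
time: 11.45
ee_pos: [0.5328, 0.3445, 0.1772]
eef_rot: [0.733, 0.68, 0.0, 0.0]
ft_force: [-0.3, 0.3, 0.2]
width: 0.0557
time: 12.08
ee_pos: [0.5328, 0.3445, 0.1771]
eef_rot: [0.359, 0.933, 0.0, 0.0]
ft_force: [0.4, -0.0, -0.1]
width: 0.0567
time: 12.7
ee_pos: [0.5328, 0.3444, 0.177]
eef_rot: [0.007, 1.0, 0.0, 0.0]
ft_force: [0.9, 0.6, 1.4]
width: 0.0565
t 12.7 pos [0.5328 0.3444 0.177 ] heading 179.24 tilt [0.05 0.02] F [0.9 0.6 1.4] T [0.033 0.002 0.014] w 0.0565 q [-0.64  0.38 -0.    1.5   0.    1.27  0.91]
shift units [-1.067  0.276  1.426] turn cw deg 0.84 units 0.007
```

View pics/w13.png

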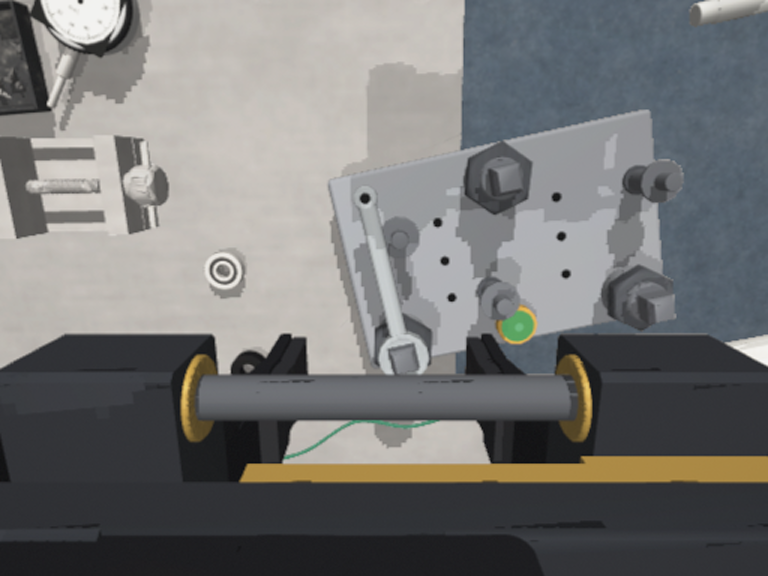

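Spanner on the screw; the shank runs up to (365,198) and the pin at (400,237) is on its clockwise side. Centring over the nut and descending with the jaws at 56 mm.

```bash
python3 -m inch '[[-0.534,0.138,0.2,0,0,0.007],[-0.534,0.138,0.5,0,0,0],[0,0,0.7,0,0,0],[0,0,0,0,0,0],[0,0,0,0,0,0]]'; python3 - <<'E'
from h import *
plan([.5757,.3549,.0445],178.4)
E
```

```text
time: 13.38
ee_pos: [0.5757, 0.3552, 0.1216]
eef_rot: [0.014, 1.0, 0.0, 0.001]
ft_force: [0.2, -0.1, -0.1]
width: 0.0567
t 13.38 pos [0.5757 0.3552 0.1216] heading 178.4 tilt [0.06 0.05] F [ 0.2 -0.1 -0.1] T [-0.007  0.043  0.005] w 0.0567 q [-0.63  0.51  0.01  1.43 -0.    1.2   0.92]
shift units [ 0.002 -0.009  1.927] turn cw deg -0.0 units -0.0
```

```bash
python3 -m inch '[[0.003,0.008,0.5,0,0,0],[0,0,0.7,0,0,0],[0,0,0.5,0,0,0],[0,0,0.22,0,0,0],[0,0,0,0,0,0]]'; python3 - <<'E'
from h import *
plan([.5757,.3549,.0445],178.4)
c=getcam("wrist"); crop(c,"w14.png",0,0,512,384,1.5)
E
```

```text
time: 14.0
ee_pos: [0.5753, 0.3551, 0.0431]
eef_rot: [0.013, 1.0, -0.0, -0.0]
ft_force: [-0.2, -1.1, 0.2]
width: 0.0569
t 14.0 pos [0.5753 0.3551 0.0431] heading 178.48 tilt [-0.02 -0.01] F [-0.2 -1.1  0.2] T [ 0.023  0.041 -0.002] w 0.0569 q [-0.62  0.58  0.    1.5  -0.    1.06  0.93]
shift units [-0.011 -0.003 -0.035] turn cw deg 0.08 units 0.0007
```

View pics/w14.png

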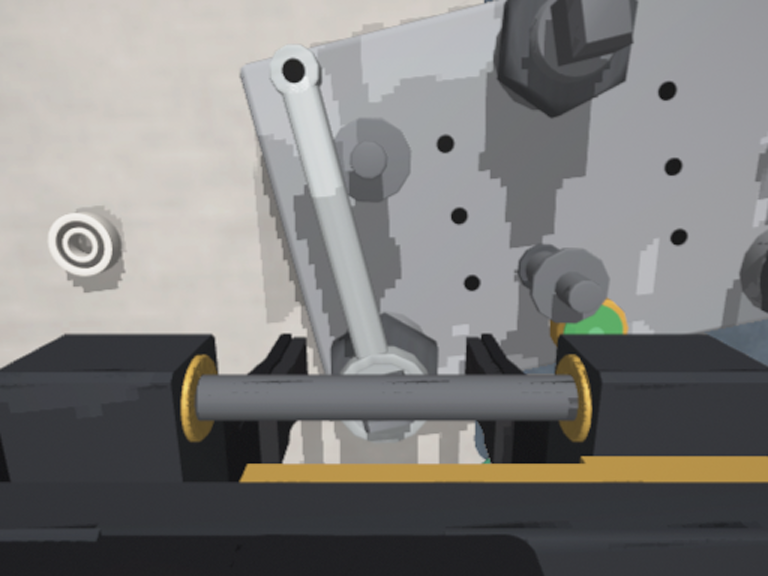

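Pin at (370,160) with a gap to the shank; the nut is between the jaws. Gripping.

```bash
python3 -m inch '[[-0.008,0,-0.03,0,0,0],[0,0,0,0,0,0],[0,0,0,0,0,0],[0,0,0,0,0,0]]' -1 30; python3 - <<'E'
from h import *
plan([.5757,.3549,.0445],178.4)
E
```

```text
time: 14.55
ee_pos: [0.576, 0.3545, 0.045]
eef_rot: [0.013, 1.0, -0.0, 0.0]
ft_force: [-1.9, -4.1, 3.8]
width: 0.036
t 14.55 pos [0.576  0.3545 0.045 ] heading 178.46 tilt [ 0.02 -0.03] F [-1.9 -4.1  3.8] T [-0.818  0.323 -0.035] w 0.036 q [-0.62  0.58  0.    1.5  -0.    1.07  0.93]
shift units [0.007 0.01  0.014] turn cw deg 0.06 units 0.0005
```

```bash
for i in 1; do python3 -m inch '[[0,0.008,0,0,0,0.04],[0,0,0,0,0,0.04],[0,0,0,0,0,0.04]]' - 40 >/dev/null; python3 -c "
from h import *
plan([.5757,.3549,.0445],178.4)"; python3 -m inch '[[0,0,0,0,0,0.04],[0,0,0,0,0,0]]' >/dev/null; python3 -c "
from h import *
plan([.5757,.3549,.0445],178.4)"; done
```

```text
t 14.93 pos [0.576  0.3546 0.0449] heading 163.9 tilt [ 0.01 -0.05] F [-1.4 -4.7  4.6] T [-0.97   0.312  0.048] w 0.0358 q [-0.66  0.58  0.05  1.5  -0.03  1.07  0.69]
shift units [0.008 0.006 0.011] turn cw deg -14.5 units -0.1209
t 15.18 pos [0.5759 0.3546 0.0449] heading 159.28 tilt [ 0.02 -0.05] F [-2.  -5.9  4.6] T [-1.158  0.267 -0.015] w 0.0353 q [-0.67  0.58  0.07  1.5  -0.04  1.06  0.62]
shift units [0.008 0.004 0.009] turn cw deg -19.12 units -0.1593
```

```bash
python3 -m inch '[[0,-0.012,0,0,0,0.03],[0,0,0,0,0,0]]' >/dev/null; python3 -c "
from h import *
plan([.5757,.3549,.0445],148.4)"; python3 -m inch '[[0,0,0,0,0,0.03],[0,0,0,0,0,0]]' >/dev/null; python3 -c "
from h import *
plan([.5757,.3549,.0445],148.4)"; python3 -m inch '[[0,0,0,0,0,0.03],[0,0,0,0,0,0]]' >/dev/null; python3 -c "
from h import *
plan([.5757,.3549,.0445],148.4)
c=getcam('wrist'); crop(c,'w15.png',0,0,512,384,1.5)"
```

```text
t 15.43 pos [0.5759 0.3546 0.0448] heading 155.77 tilt [ 0.04 -0.01] F [ 0.1 -3.8  4.4] T [-0.928  0.046 -0.039] w 0.0355 q [-0.68  0.58  0.08  1.5  -0.05  1.06  0.56]
shift units [0.008 0.004 0.009] turn cw deg 7.37 units 0.0614
t 15.68 pos [0.5759 0.3546 0.0448] heading 152.2 tilt [ 0.04 -0.01] F [ 0.7 -5.   5.3] T [-1.032 -0.103 -0.035] w 0.0352 q [-0.69  0.58  0.1   1.5  -0.06  1.06  0.51]
shift units [0.008 0.003 0.008] turn cw deg 3.8 units 0.0317
t 15.93 pos [0.5759 0.3547 0.0448] heading 148.61 tilt [ 0.04 -0.01] F [ 1.1 -4.5  5.2] T [-1.049 -0.162 -0.035] w 0.0356 q [-0.7   0.58  0.11  1.5  -0.07  1.06  0.45]
shift units [0.008 0.002 0.007] turn cw deg 0.21 units 0.0017
```

View pics/w15.png

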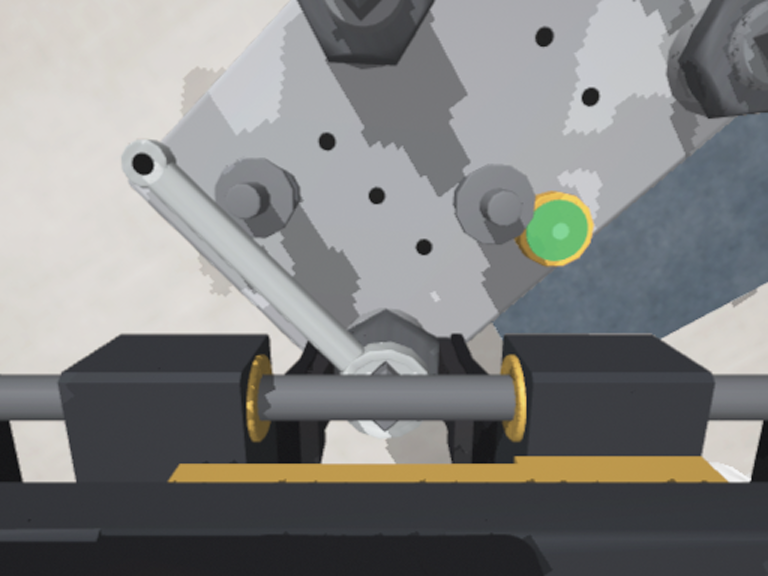

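Turned 30° freely, and the gap to the pin is still open. Regripping 60° back.

```bash
python3 -m inch '[[0,0,0,0,0,0],[0,0,0,0,0,0],[0,0,0,0,0,0],[0,0,0,0,0,-0.04],[0,0,0,0,0,-0.08]]' 0.15; python3 -m inch '[[0,0,0,0,0,-0.08],[0,0,0,0,0,-0.08],[0,0,0,0,0,-0.08],[0,0,0,0,0,-0.08],[0,0,0,0,0,-0.06]]';  python3 -m inch '[[0,0,0,0,0,0],[0,0,0,0,0,0]]';  python3 -c "
from h import *
plan([.5757,.3549,.0445],208.5)"
```

```text
time: 16.6
ee_pos: [0.5752, 0.3554, 0.0444]
eef_rot: [0.146, 0.989, 0.0, -0.0]
ft_force: [-0.5, -0.5, 0.2]
width: 0.05
time: 17.23
ee_pos: [0.5753, 0.3553, 0.0444]
eef_rot: [-0.249, 0.969, 0.0, -0.0]
ft_force: [-0.4, -0.2, -0.7]
width: 0.0499
time: 17.48
ee_pos: [0.5754, 0.3551, 0.0445]
eef_rot: [-0.245, 0.97, 0.0, -0.0]
ft_force: [-0.4, 0.1, 0.1]
width: 0.0499
t 17.48 pos [0.5754 0.3551 0.0445] heading -151.65 tilt [-0.01  0.01] F [-0.4  0.1  0.1] T [ 0.094  0.082 -0.036] w 0.0499 q [-0.55  0.58 -0.1   1.49  0.06  1.07  1.4 ]
shift units [-0.005 -0.009 -0.   ] turn cw deg -0.15 units -0.0013
```

```bash
python3 -m inch '[[0,-0.016,0,0,0,0],[0,0,0,0,0,0],[0,0,0,0,0,0],[0,0,0,0,0,0]]' -1 40 >/dev/null; python3 -c "
from h import *
plan([.5757,.3549,.0445],208.5)";python3 -m inch '[[0,0,0,0,0,0.035],[0,0,0,0,0,0.035],[0,0,0,0,0,0.035]]'>/dev/null; python3 -c "
from h import *
plan([.5757,.3549,.0445],208.5)";python3 -m inch '[[0,0,0,0,0,0.035],[0,0,0,0,0,0]]'>/dev/null; python3 -c "
from h import *
plan([.5757,.3549,.0445],208.5)
c=getcam('wrist'); crop(c,'w16.png',0,0,512,384,1.5)"
```

```text
t 17.98 pos [0.5759 0.3542 0.0446] heading -151.53 tilt [ 0.   -0.01] F [-0.1 -1.6  0.4] T [-0.162 -0.06  -0.028] w 0.0357 q [-0.55  0.58 -0.1   1.49  0.06  1.07  1.41]
shift units [-0.004  0.017  0.001] turn cw deg -0.03 units -0.0003
t 18.35 pos [0.5759 0.3543 0.0445] heading -164.26 tilt [ 0. -0.] F [ 0.6 -1.4 -0.3] T [-0.114 -0.114  0.012] w 0.0353 q [-0.58  0.58 -0.06  1.49  0.04  1.07  1.2 ]
shift units [-0.     0.016  0.   ] turn cw deg -12.76 units -0.1063
t 18.6 pos [0.5759 0.3543 0.0445] heading -168.3 tilt [ 0.01 -0.01] F [ 1.3 -1.3 -0.8] T [-0.167 -0.179 -0.07 ] w 0.0354 q [-0.59  0.58 -0.04  1.49  0.03  1.07  1.14]
shift units [0.002 0.016 0.001] turn cw deg -16.8 units -0.14
```

View pics/w16.png

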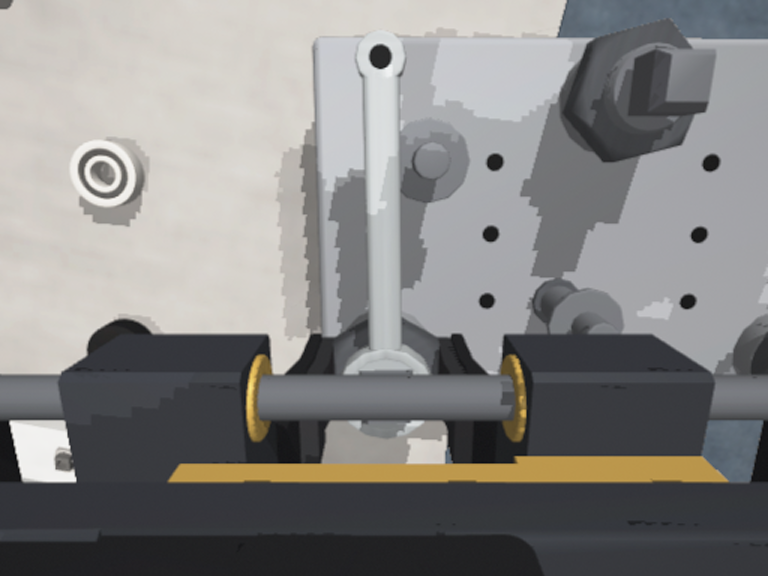

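```bash
cat > tq.py <<'E'
from h import *
import sys
def tq(n=3):
    a=[];
    for i in range(n):
        s=read_state();a.append(s["torque"][2]); 
        if i<n-1: camera("top")
    h=np.degrees(R.from_quat(s["eef_rot"]).as_euler("ZYX")[0]); Rm=R.from_quat(s["eef_rot"]).as_matrix();h=np.degrees(np.arctan2(Rm[1,0],Rm[0,0]))%360
    # spanner angle: from tail hole? print
    print("t",round(float(s["time"]),2),"h",round(h,2),"Tz",round(np.mean(a),3),np.round(a,2),"F",s["ft_force"].round(1),"pos",s["ee_pos"].round(4),"w",round(float(s["width"]),4))
tq()
if len(sys.argv)>1: c=getcam("wrist"); crop(c,sys.argv[1],0,0,512,300,1.5)
E
python3 -m inch '[[0,0,0,0,0,0.034],[0,0,0,0,0,0]]' - 60>/dev/null; python3 tq.py
python3 -m inch '[[0,0,0,0,0,0.034],[0,0,0,0,0,0]]'>/dev/null; python3 tq.py
```

```text
time: 18.9
ee_pos: [0.5758, 0.3544, 0.0445]
eef_rot: [-0.067, 0.998, -0.0, 0.0]
ft_force: [0.9, -0.8, -1.0]
width: 0.0355
t 19.0 h 187.73 Tz -0.056 [-0.1   0.   -0.07] F [ 2.3 -0.3 -1.3] pos [0.5759 0.3544 0.0445] w 0.0358
t 19.35 h 183.66 Tz -0.074 [-0.07 -0.1  -0.05] F [ 2.9 -0.7 -0.9] pos [0.5758 0.3544 0.0445] w 0.0355
```

```bash
python3 -m inch '[[0,0,0,0,0,0.034],[0,0,0,0,0,0]]' - 60 >/dev/null; python3 tq.py
python3 -m inch '[[0,0,0,0,0,0.034],[0,0,0,0,0,0]]'>/dev/null; python3 tq.py w17.png
```

```text
t 19.7 h 179.58 Tz -0.046 [-0.06 -0.05 -0.03] F [ 1.6 -1.3 -2. ] pos [0.5759 0.3544 0.0446] w 0.0348
t 20.05 h 175.5 Tz -0.015 [-0.01 -0.04  0.  ] F [ 2.1 -1.5 -2.5] pos [0.5758 0.3544 0.0445] w 0.0352
```

View pics/w17.png

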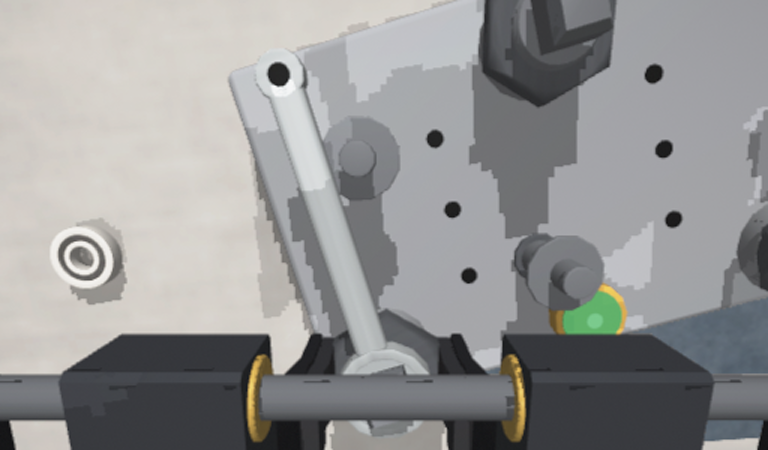

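```bash
for i in 1; do python3 -m inch '[[0,0,0,0,0,0.034],[0,0,0,0,0,0]]' >/dev/null; python3 tq.py
python3 -m inch '[[0,0,0,0,0,0.034],[0,0,0,0,0,0]]'>/dev/null; python3 tq.py w18.png; done; python3 -c "
from h import *
c=getcam('wrist')
np.savez('w18.npz',img=c['img'],Rm=c['Rm'],p=c['p'])"
```

```text
t 20.45 h 171.41 Tz -0.064 [-0.04 -0.07 -0.08] F [ 1.9 -0.8 -3.5] pos [0.5759 0.3544 0.0445] w 0.035
t 20.8 h 167.34 Tz -0.043 [-0.07  0.02 -0.09] F [ 3.7 -0.2 -3.1] pos [0.5758 0.3545 0.0445] w 0.0352
```

View pics/w18.png

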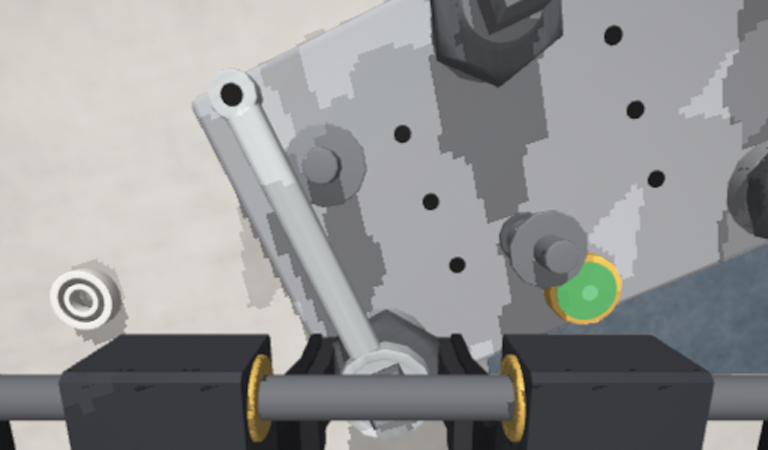

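```bash
cat > tq.py <<'E'
from h import *
import sys
def span(c):
    S=np.array([.5758,.3547]); a=np.radians(192.6)
    u,v=proj(c,[*(S+.096*np.array([np.cos(a),np.sin(a)])),.068]); u,v=int(u),int(v)
    u0,v0=max(u-14,0),max(v-14,0)
    g=cv2.cvtColor(c["img"],cv2.COLOR_RGB2GRAY)[v0:v+15,u0:u+15]
    m=(g<70).astype(np.uint8); n,l,st,ce=cv2.connectedComponentsWithStats(m)
    if n<2: return None
    i=1+np.argmin([np.hypot(*(ce[k]-[u-u0,v-v0]))+(100 if st[k,4]<15 else 0) for k in range(1,n)])
    p=ray(c,ce[i][0]+u0,ce[i][1]+v0,.068)[:2]-S
    return round(np.degrees(np.arctan2(p[1],p[0]))%360,2), round(float(np.hypot(*p)),4)
def tq(n=3):
    a=[];
    for i in range(n):
        s=read_state();a.append(s["torque"][2]); 
        if i<n-1: c=getcam("wrist")
    Rm=R.from_quat(s["eef_rot"]).as_matrix();h=np.degrees(np.arctan2(Rm[1,0],Rm[0,0]))%360
    print("t",round(float(s["time"]),2),"h",round(h,2),"Tz",round(np.mean(a),3),np.round(a,2),"F",s["ft_force"].round(1),"pos",s["ee_pos"].round(4),"w",round(float(s["width"]),4),"spanner",span(c))
    return c
if __name__=="__main__":
    c=tq()
    if len(sys.argv)>1: crop(c,sys.argv[1],0,0,512,300,1.5)
E
python3 tq.py; for i in 1; do python3 -m inch '[[0,0,0,0,0,0.034],[0,0,0,0,0,0]]' >/dev/null; python3 tq.py; done
```

```text
t 21.0 h 167.26 Tz -0.015 [-0.    0.01 -0.05] F [ 2.9  0.3 -4.4] pos [0.5758 0.3545 0.0445] w 0.0352 spanner (np.float64(192.52), 0.0966)
t 21.35 h 163.23 Tz -0.033 [-0.07 -0.01 -0.03] F [ 3.9  0.4 -3.6] pos [0.5758 0.3545 0.0446] w 0.0353 spanner (np.float64(192.55), 0.0966)
```

No bearing after 75°, and the spanner is still at 192.5°. I regrip now so the bearing, play and nip all fall within one stroke.

```bash
python3 -m inch '[[0,0,0,0,0,0],[0,0,0,0,0,0],[0,0,0,0,0,0],[0,0,0,0,0,-0.04],[0,0,0,0,0,-0.08]]' 0.15; python3 -m inch '[[0,0,0,0,0,-0.08],[0,0,0,0,0,-0.08],[0,0,0,0,0,-0.08],[0,0,0,0,0,-0.08],[0,0,0,0,0,-0.06]]';  python3 -m inch '[[0,0,0,0,0,0],[0,0,0,0,0,0]]';  python3 tq.py; python3 -c "
from h import *
plan([.5758,.3545,.0445],223.2)"
```

```text
time: 21.98
ee_pos: [0.5756, 0.3546, 0.0446]
eef_rot: [0.019, 1.0, 0.0, -0.0]
ft_force: [-0.4, 0.1, 0.2]
width: 0.0502
time: 22.6
ee_pos: [0.5757, 0.3544, 0.0447]
eef_rot: [-0.37, 0.929, 0.0, -0.0]
ft_force: [-0.1, -0.1, 0.2]
width: 0.0499
time: 22.85
ee_pos: [0.5757, 0.3544, 0.0446]
eef_rot: [-0.366, 0.931, 0.0, -0.0]
ft_force: [0.4, 1.1, 0.4]
width: 0.0499
t 22.95 h 223.03 Tz -0.004 [-0.03  0.01  0.01] F [-0.4  0.2  0.2] pos [0.5757 0.3545 0.0446] w 0.0503 spanner (np.float64(192.23), 0.0965)
t 22.95 pos [0.5757 0.3545 0.0446] heading -136.97 tilt [0. 0.] F [-0.4  0.2  0.2] T [0.127 0.04  0.015] w 0.0503 q [-0.51  0.59 -0.15  1.49  0.09  1.07  1.64]
shift units [-0.002 -0.001  0.002] turn cw deg -0.17 units -0.0014
```

```bash
python3 -m inch '[[0,0,0,0,0,0],[0,0,0,0,0,0],[0,0,0,0,0,0],[0,0,0,0,0,0]]' -1 60 >/dev/null; python3 tq.py; python3 -m inch '[[0,0,0,0,0,0.025],[0,0,0,0,0,0]]' >/dev/null; python3 tq.py;python3 -m inch '[[0,0,0,0,0,0.025],[0,0,0,0,0,0]]' >/dev/null; python3 tq.py
```

```text
t 23.55 h 223.11 Tz -0.007 [-0.04  0.04 -0.02] F [ 1.  -1.1  0.7] pos [0.576  0.3542 0.0446] w 0.0356 spanner (np.float64(192.23), 0.0966)
t 23.9 h 220.18 Tz 0.021 [ 0.03  0.04 -0.01] F [ 1.  -0.9  0.9] pos [0.576  0.3542 0.0446] w 0.0352 spanner (np.float64(192.28), 0.0965)
t 24.25 h 217.21 Tz 0.07 [0.06 0.09 0.06] F [ 1.6 -1.3  0.4] pos [0.5759 0.3543 0.0446] w 0.0349 spanner (np.float64(192.24), 0.0964)
```

```bash
python3 -m inch '[[0,0,0,0,0,0.017],[0,0,0,0,0,0]]' >/dev/null; python3 tq.py; python3 -m inch '[[0,0,0,0,0,0.017],[0,0,0,0,0,0]]' >/dev/null; python3 tq.py;python3 -m inch '[[0,0,0,0,0,0.017],[0,0,0,0,0,0]]' >/dev/null; python3 tq.py
```

```text
t 24.6 h 215.1 Tz 0.133 [0.11 0.14 0.15] F [ 2.4 -2.7 -0.3] pos [0.576  0.3543 0.0446] w 0.0353 spanner (np.float64(191.43), 0.0962)
t 24.95 h 213.04 Tz 0.127 [0.13 0.11 0.14] F [ 2.9 -2.3  0.4] pos [0.5759 0.3543 0.0446] w 0.0352 spanner (np.float64(189.94), 0.0959)
t 25.3 h 211.01 Tz 0.215 [0.23 0.2  0.22] F [ 3.8 -2.4  0.1] pos [0.5759 0.3543 0.0446] w 0.0354 spanner (np.float64(189.85), 0.0959)
```

Bearing occurred near h≈216.5°. The spanner swung to 189.9° and stopped on the pin. Continuing in small steps to find the end of the play.

```bash
python3 -m inch '[[0,0,0,0,0,0.012],[0,0,0,0,0,0]]' >/dev/null; python3 tq.py; python3 -m inch '[[0,0,0,0,0,0.012],[0,0,0,0,0,0]]' >/dev/null; python3 tq.py w19.png
```

```text
t 25.65 h 209.56 Tz 0.248 [0.25 0.28 0.22] F [ 4.4 -3.1  1.6] pos [0.5759 0.3543 0.0446] w 0.0352 spanner (np.float64(189.92), 0.0959)
t 26.0 h 208.09 Tz 0.302 [0.3  0.31 0.29] F [ 3.8 -3.3  0.9] pos [0.5759 0.3543 0.0446] w 0.035 spanner (np.float64(189.96), 0.0959)
```

View pics/w19.png

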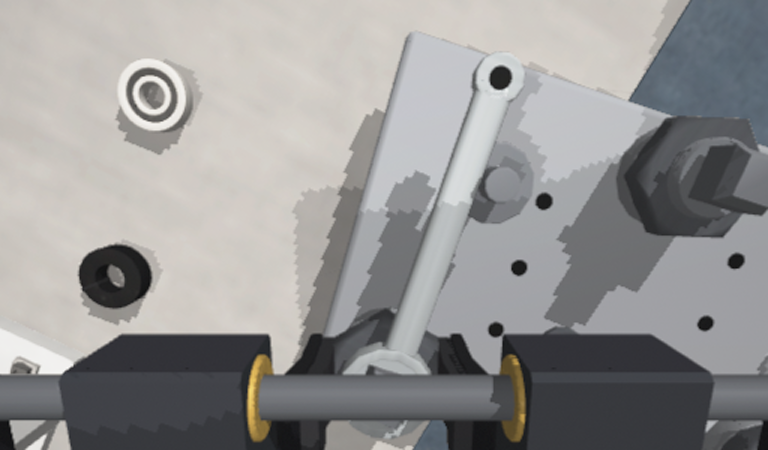

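```bash
python3 -c "
from h import *
c=getcam('wrist'); crop(c,'w20.png',215,200,305,260,8)
im=cv2.imread('pics/w20.png'); S=np.array([.5758,.3546])
for da,col in [(12.8,(0,255,0)),(6,(0,0,255))]:
  a=np.radians(da);A=np.array([[np.cos(a),-np.sin(a)],[np.sin(a),np.cos(a)]])
  for h,z in [(5.5e-3,.077),(7.5e-3,.073)]:
    q=np.array([proj(c,[*(S+A@np.array(k)*h),z]) for k in [(1,1),(1,-1),(-1,-1),(-1,1)]])
    cv2.polylines(im,[np.round((q-[215,200]+.5)*8-.5).astype(np.int32)],True,col,1)
cv2.imwrite('pics/w20b.png',im)"
```

View pics/w20.png

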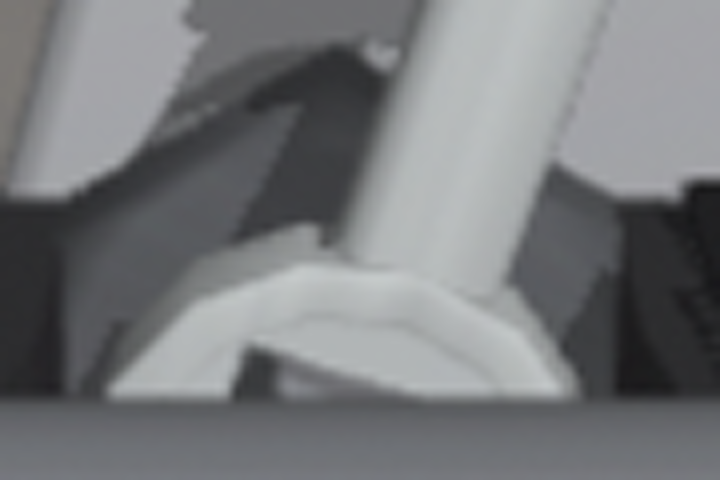

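View pics/w20b.png

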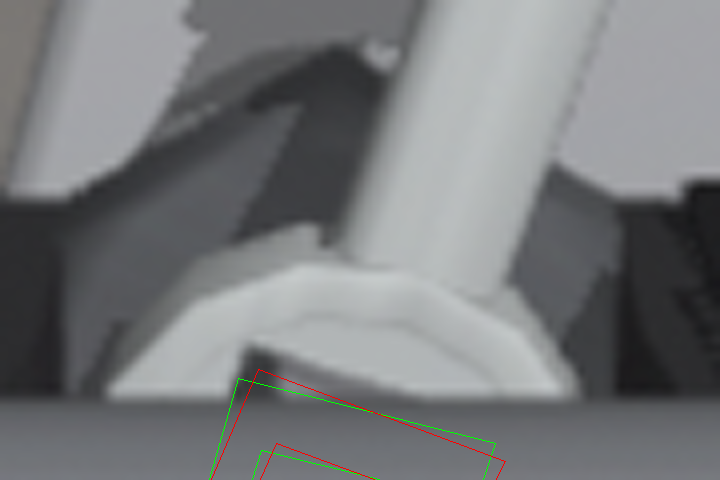

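```bash
python3 -m inch '[[0,0,0,0,0,0.012],[0,0,0,0,0,0]]' >/dev/null; python3 tq.py; python3 -m inch '[[0,0,0,0,0,0.012],[0,0,0,0,0,0]]' >/dev/null; python3 tq.py;  python3 -m inch '[[0,0,0,0,0,0.012],[0,0,0,0,0,0]]' >/dev/null; python3 tq.py
```

```text
t 26.4 h 206.64 Tz 0.365 [0.4  0.34 0.36] F [ 3.7 -2.9  1.2] pos [0.5759 0.3543 0.0446] w 0.0352 spanner (np.float64(189.98), 0.0959)
t 26.75 h 205.21 Tz 0.382 [0.38 0.39 0.37] F [ 3.7 -3.5  0.2] pos [0.5759 0.3544 0.0446] w 0.0351 spanner (np.float64(189.99), 0.0959)
t 27.1 h 203.76 Tz 0.417 [0.47 0.37 0.41] F [ 3.5 -3.7  0.5] pos [0.5759 0.3543 0.0446] w 0.0355 spanner (np.float64(190.06), 0.0959)
```

```bash
python3 -m inch '[[0,0,0,0,0,0],[0,0,0,0,0,0],[0,0,-0.5,0,0,0],[0,0,-0.9,0,0,0],[-0.5,0,-0.6,0,0,0]]' 0.15 >/dev/null; python3 -m inch '[[-0.6,0,0,0,0,0],[0,0,0,0,0,0],[0,0,0,0,0,0]]' ; python3 -c "
from h import *
plan([.5758,.3544,.0446],203.8)
c=getcam('wrist'); crop(c,'w21.png',0,0,512,384,1.5)
np.savez('w21.npz',img=c['img'],Rm=c['Rm'],p=c['p'])
u,v=proj(c,[.5758,.3546,.07]); print(u,v)
u0,v0=int(u)-32,int(v)-32; crop(c,'w21c.png',u0,v0,u0+64,v0+64,9); print(u0,v0)"
```

```text
time: 28.1
ee_pos: [0.6155, 0.3724, 0.1251]
eef_rot: [-0.206, 0.978, 0.0, -0.0]
ft_force: [-0.4, -0.2, 0.1]
width: 0.0503
t 28.1 pos [0.6155 0.3724 0.1251] heading -156.18 tilt [-0.02  0.02] F [-0.4 -0.2  0.1] T [ 0.021 -0.013  0.057] w 0.0503 q [-0.56  0.6  -0.08  1.29  0.04  1.26  1.35]
shift units [ 1.089 -0.013  2.012] turn cw deg 0.02 units 0.0002
255.43332000873716 148.27486627105918
223 116
```

View pics/w21c.png

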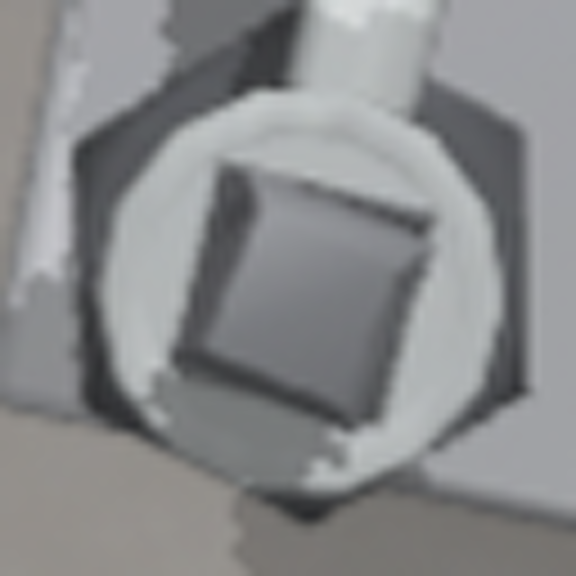

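```bash
python3 -c "
import numpy as np,cv2
z=np.load('w21.npz');im=z['img'][122:170,238:278,::-1]
im=cv2.resize(np.ascontiguousarray(im),None,fx=15,fy=15,interpolation=cv2.INTER_CUBIC)
im=cv2.convertScaleAbs(im,alpha=2.2,beta=-130)
cv2.imwrite('pics/w21d.png',im[:600,:]); print(im.shape)"
```

```text
(720, 600, 3)
```

View pics/w21d.png

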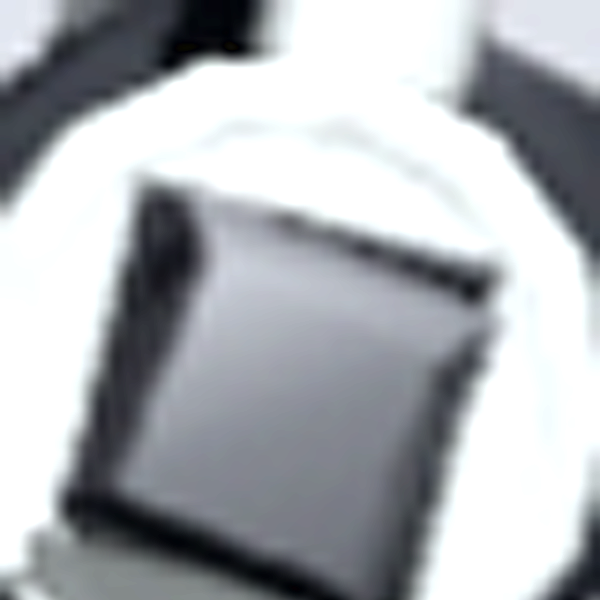

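```bash
python3 -c "
from h import *
z=np.load('w21.npz');c=dict(Rm=z['Rm'],p=z['p'],fx=324.33576,fy=324.33576,cx=257.11978,cy=193.77128,img=z['img'])
f=lambda x,y:(238+(x+.5)/15-.5,122+(y+.5)/15-.5)
def ang(a,b,h):
    d=ray(c,*f(*b),h)-ray(c,*f(*a),h); return round(((np.degrees(np.arctan2(d[1],d[0]))+45)%90)-45,2),np.linalg.norm(d).round(4)
print('hole',ang((150,180),(490,270),.07),ang((140,185),(65,490),.07))
print('head top face L,B',ang((208,265),(112,480),.077),ang((112,490),(330,575),.077),'bevel foot',ang((190,195),(490,310),.073))
import tq; print(tq.span(c))
"
```

```text
hole (np.float64(9.14), np.float64(0.0156)) (np.float64(9.36), np.float64(0.0139))
head top face L,B (np.float64(-0.7), np.float64(0.0102)) (np.float64(2.38), np.float64(0.0102)) bevel foot (np.float64(3.04), np.float64(0.014))
None
```

The head has turned about 7° clockwise in the hole, so the play is taken up and the spanner is against its pin. By torque the wind-up so far is about 3°, by vision about 2°. I regrip and finish the nip.

```bash
python3 -m inch '[[0.55,-0.006,0,0,0,0],[0.54,-0.006,0.4,0,0,0],[0,0,0.8,0,0,0],[0,0,0.6,0,0,0],[0,0,0.2,0,0,0]]' >/dev/null;python3 -m inch '[[0,0,0,0,0,0],[0,0,0,0,0,0]]' >/dev/null; python3 -c "
from h import *
plan([.5758,.3544,.0446],203.8)"; python3 tq.py
```

```text
t 29.02 pos [0.5769 0.3546 0.0459] heading -156.19 tilt [0.08 0.06] F [-0.1  0.7  0.6] T [0.039 0.106 0.003] w 0.05 q [-0.56  0.58 -0.08  1.49  0.05  1.07  1.33]
shift units [0.027 0.006 0.033] turn cw deg 0.01 units 0.0001
t 29.12 h 203.8 Tz 0.022 [0.   0.04 0.02] F [0.8 0.5 0.6] pos [0.5769 0.3545 0.0457] w 0.0503 spanner (np.float64(189.96), 0.0959)
```

```bash
python3 -m inch '[[0.025,0.004,0.03,0,0,0],[0,0,0,0,0,0],[0,0,0,0,0,0],[0,0,0,0,0,0]]' -1 60 >/dev/null; python3 tq.py; python3 -m inch '[[0,0,0,0,0,0.017],[0,0,0,0,0,0]]' >/dev/null; python3 tq.py;python3 -m inch '[[0,0,0,0,0,0.017],[0,0,0,0,0,0]]' >/dev/null; python3 tq.py
```

```text
t 29.73 h 203.81 Tz 0.121 [0.12 0.13 0.11] F [-0.6 -0.4  0.4] pos [0.5753 0.3539 0.0434] w 0.0351 spanner (np.float64(190.01), 0.0959)
t 30.07 h 201.78 Tz 0.401 [0.45 0.4  0.36] F [-0.9 -0.1  2.3] pos [0.5753 0.3539 0.0434] w 0.0352 spanner (np.float64(190.0), 0.096)
t 30.43 h 199.74 Tz 0.443 [0.46 0.47 0.4 ] F [-1.6 -0.3  1.8] pos [0.5753 0.354  0.0434] w 0.0349 spanner (np.float64(190.06), 0.0959)
```

```bash
python3 -m inch '[[0,0,0,0,0,0.012],[0,0,0,0,0,0]]' >/dev/null; python3 tq.py;python3 -m inch '[[0,0,0,0,0,0.012],[0,0,0,0,0,0]]' >/dev/null; python3 tq.py; python3 -m inch '[[0,0,0,0,0,0.012],[0,0,0,0,0,0]]' >/dev/null; python3 tq.py
```

```text
t 30.77 h 198.29 Tz 0.52 [0.48 0.49 0.59] F [-1.9  0.2  1. ] pos [0.5753 0.354  0.0434] w 0.0351 spanner (np.float64(190.06), 0.0959)
t 31.12 h 196.85 Tz 0.509 [0.52 0.5  0.51] F [-1.9 -0.7  2. ] pos [0.5753 0.354  0.0434] w 0.0351 spanner (np.float64(190.03), 0.096)
t 31.48 h 195.42 Tz 0.58 [0.57 0.54 0.62] F [-1.6  0.4  0.3] pos [0.5753 0.354  0.0434] w 0.0353 spanner (np.float64(190.03), 0.096)
```

```bash
python3 -m inch '[[0,0,0,0,0,0],[0,0,0,0,0,0],[0,0,-0.5,0,0,0],[0,0,-0.8,0,0,0],[-0.5,0,-0.1,0,0,0]]' 0.15 >/dev/null; python3 -m inch '[[-0.7,0,0,0,0,0],[0,0,0,0,0,0],[0,0,0,0,0,0]]' >/dev/null; python3 -c "
from h import *
plan([.5755,.3541,.0436],195.4)
c=getcam('wrist'); crop(c,'w22.png',0,0,512,384,1.5)
np.savez('w22.npz',img=c['img'],Rm=c['Rm'],p=c['p'])
u,v=proj(c,[.5758,.3546,.07]); print(u,v)
u0,v0=int(u)-24,int(v)-24
im=cv2.resize(np.ascontiguousarray(c['img'][v0:v0+48,u0:u0+48,::-1]),None,fx=12,fy=12,interpolation=cv2.INTER_CUBIC)
cv2.imwrite('pics/w22c.png',cv2.convertScaleAbs(im,alpha=1.8,beta=-90)); print(u0,v0)
crop(c,'w22n.png',u0-10,v0-10,u0+58,v0+58,8)"
```

```text
t 32.48 pos [0.6214 0.3667 0.1   ] heading -164.6 tilt [0.01 0.02] F [ 0.6 -1.1  0.1] T [ 0.073  0.045 -0.013] w 0.0499 q [-0.57  0.62 -0.05  1.31  0.03  1.22  1.23]
shift units [1.19e+00 1.00e-03 1.41e+00] turn cw deg 0.0 units 0.0
256.53884687920424 147.19647347670087
232 123
```

View pics/w22c.png

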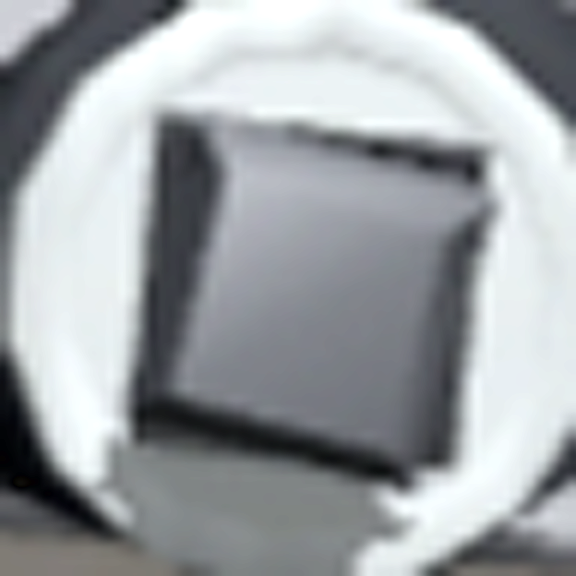

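View pics/w22n.png

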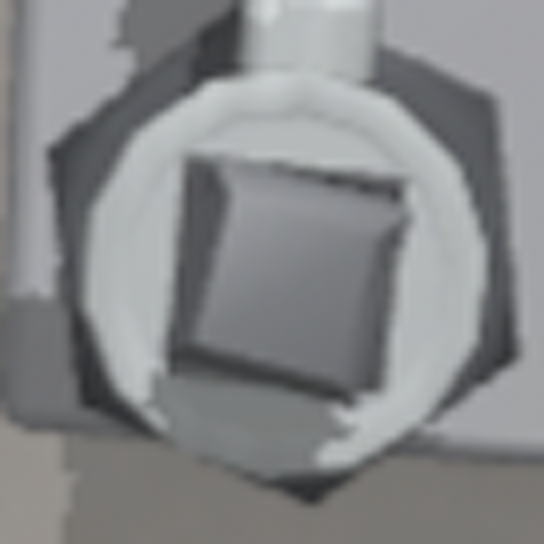

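```bash
python3 -c "
from h import *
def nut(fn,o,k,pts,lines,lk,lo,head):
    z=np.load(fn);c=dict(Rm=z['Rm'],p=z['p'],fx=324.33576,fy=324.33576,cx=257.11978,cy=193.77128,img=z['img'])
    C=np.array([ray(c,o[0]+(x+.5)/k-.5,o[1]+(y+.5)/k-.5,.0542)[:2] for x,y in pts])
    S=np.array([.5758,.3546]);h=np.degrees(np.arctan2(c['Rm'][0,1],0))
    for q in C: d=q-S; print('corner r',np.hypot(*d).round(4),'ang mod60',((np.degrees(np.arctan2(d[1],d[0]))-30)%60).round(2))
    for i in range(len(C)-1): e=C[i+1]-C[i];print('edge',np.linalg.norm(e).round(4),((np.degrees(np.arctan2(e[1],e[0]))-30)%60).round(2))
    f=lambda x,y:(lo[0]+(x+.5)/lk-.5,lo[1]+(y+.5)/lk-.5)
    for n,a,b,zz in head:
        d=ray(c,*f(*b),zz)-ray(c,*f(*a),zz); print(n,round(((np.degrees(np.arctan2(d[1],d[0]))+45)%90)-45,2),np.linalg.norm(d).round(4))
nut('w21.npz',(223,116),9,[(75,150),(88,410),(312,520),(527,390),(522,130)],0,15,(238,122),[('holeT',(150,180),(490,270),.07),('holeL',(140,185),(65,490),.07),('L',(208,265),(112,480),.077),('B',(112,490),(330,575),.077),('bev',(190,195),(490,310),.073)])
print()
nut('w22.npz',(222,113),8,[(52,150),(80,395),(310,500),(517,352),(492,95)],0,12,(232,123),[('holeT',(160,108),(485,150),.07),('holeL',(158,115),(138,430),.07),('L',(225,190),(175,395),.077),('B',(170,395),(400,468),.077),('bev',(210,125),(480,205),.073),('R',(450,235),(420,460),.077)])
"
```

```text
corner r 0.0199 ang mod60 55.22
corner r 0.0202 ang mod60 57.25
corner r 0.0202 ang mod60 57.26
corner r 0.0208 ang mod60 56.61
corner r 0.0209 ang mod60 55.73
edge 0.0207 55.53
edge 0.0202 57.25
edge 0.0203 55.37
edge 0.0206 55.96
holeT 9.14 0.0156
holeL 9.36 0.0139
L -0.7 0.0102
B 2.38 0.0102
bev 3.04 0.014

corner r 0.0198 ang mod60 50.87
corner r 0.0198 ang mod60 50.29
corner r 0.0201 ang mod60 52.36
corner r 0.0207 ang mod60 53.12
corner r 0.0209 ang mod60 52.15
edge 0.0196 50.71
edge 0.0206 50.46
edge 0.0207 51.48
edge 0.0205 52.2
holeT 8.11 0.016
holeL 11.13 0.0155
L 1.24 0.01
B -2.33 0.0116
bev -0.93 0.0136
R 8.25 0.0108
```

```bash
cat > rect.py <<'E'
from h import *
def rect(fn,z,half=.011,s=0.00005,S=(.5758,.3546),a0=12.2,o=None):
    d=np.load(fn) if isinstance(fn,str) else fn
    c=dict(Rm=d['Rm'],p=d['p'],fx=324.33576,fy=324.33576,cx=257.11978,cy=193.77128,img=d['img'])
    n=int(2*half/s); g=(np.arange(n)-n/2)*s
    a=np.radians(a0); X,Y=np.meshgrid(g,-g)  # right = plate x, up = plate y
    W=np.stack([S[0]+X*np.cos(a)-Y*np.sin(a),S[1]+X*np.sin(a)+Y*np.cos(a),np.full_like(X,z)],-1)-c['p']
    q=W@c['Rm']; u=c['fx']*q[...,0]/q[...,2]+c['cx'];v=c['fy']*q[...,1]/q[...,2]+c['cy']
    im=cv2.remap(c['img'],u.astype(np.float32),v.astype(np.float32),cv2.INTER_CUBIC)
    return im[:,:,::-1]
if __name__=="__main__":
    fs=['w5.npz','w21.npz','w22.npz']
    for z in (.077,):
        ims=[cv2.convertScaleAbs(rect(f,z,s=.00009),alpha=1.6,beta=-70) for f in fs]
        cv2.imwrite('pics/rect.png',cv2.hconcat(ims)); print(ims[0].shape)
E
python3 rect.py
```

```text
(244, 244, 3)
```

View pics/rect.png

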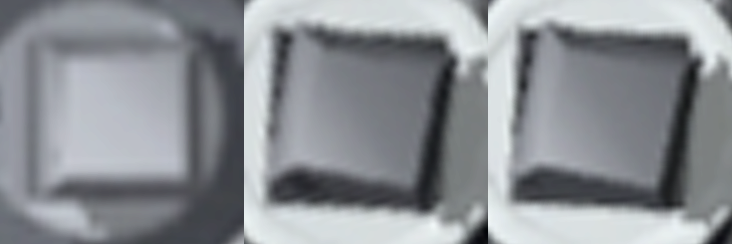

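Rectified views give the screw turned about 13° (0.23 rad) from its setting. The nut lags the jaws by about 6° because of pad compliance, so jaw heading alone doesn't measure the nip. Torque (0.30 + 2θ) is the cleaner gauge: now about 0.58, i.e. about 8°. I regrip aligned to the nut and go on to about 0.72.

```bash
python3 -m inch '[[0.59,0,0,0,0,-0.025],[0.6,0.05,0.2,0,0,-0.026],[0,0,0.6,0,0,0],[0,0,0.4,0,0,0],[0,0,0.2,0,0,0]]' >/dev/null;python3 -m inch '[[0,0,0,0,0,0],[0,0,0,0,0,0]]' >/dev/null; python3 -c "
from h import *
plan([.5757,.3543,.0446],201.5)"; python3 tq.py
```

```text
t 33.4 pos [0.576  0.355  0.0441] heading -158.48 tilt [0.05 0.04] F [0.  0.1 0.3] T [0.036 0.026 0.014] w 0.05 q [-0.57  0.58 -0.08  1.49  0.05  1.07  1.3 ]
shift units [ 0.012 -0.013 -0.013] turn cw deg 0.02 units 0.0002
t 33.5 h 201.52 Tz 0.014 [ 0.01 -0.01  0.04] F [ 0.1 -0.6 -0.1] pos [0.5759 0.355  0.0441] w 0.0498 spanner (np.float64(190.02), 0.0959)
```

```bash
python3 -m inch '[[0.008,-0.013,0,0,0,0],[0,0,0,0,0,0],[0,0,0,0,0,0],[0,0,0,0,0,0]]' -1 60 >/dev/null; python3 tq.py; python3 -m inch '[[0,0,0,0,0,0.017],[0,0,0,0,0,0]]' >/dev/null; python3 tq.py;python3 -m inch '[[0,0,0,0,0,0.017],[0,0,0,0,0,0]]' >/dev/null; python3 tq.py
```

```text
t 34.1 h 201.53 Tz -0.012 [ 0.   -0.01 -0.03] F [-0.3 -0.9  1.1] pos [0.5755 0.3541 0.0435] w 0.0351 spanner (np.float64(189.99), 0.096)
t 34.45 h 199.51 Tz 0.43 [0.45 0.4  0.44] F [ 0.4 -1.7  2.6] pos [0.5754 0.3541 0.0435] w 0.0351 spanner (np.float64(190.05), 0.096)
t 34.8 h 197.45 Tz 0.551 [0.55 0.56 0.55] F [-0.2 -1.3  2.6] pos [0.5754 0.3541 0.0434] w 0.0355 spanner (np.float64(190.1), 0.0959)
```

```bash
python3 -m inch '[[0,0,0,0,0,0.012],[0,0,0,0,0,0]]' >/dev/null; python3 tq.py; python3 -m inch '[[0,0,0,0,0,0.012],[0,0,0,0,0,0]]' >/dev/null; python3 tq.py
```

```text
t 35.15 h 196.02 Tz 0.589 [0.57 0.54 0.65] F [-0.3  0.1  3.1] pos [0.5754 0.3541 0.0434] w 0.035 spanner (np.float64(190.1), 0.096)
t 35.5 h 194.57 Tz 0.625 [0.65 0.62 0.6 ] F [ 0.8 -0.6  3.1] pos [0.5754 0.3542 0.0434] w 0.0356 spanner (np.float64(190.09), 0.096)
```

```bash
python3 -m inch '[[0,0,0,0,0,0.012],[0,0,0,0,0,0]]' >/dev/null; python3 tq.py; python3 -m inch '[[0,0,0,0,0,0.012],[0,0,0,0,0,0]]' >/dev/null; python3 tq.py
```

```text
t 35.85 h 193.13 Tz 0.681 [0.71 0.66 0.67] F [ 0.7 -1.5  3.8] pos [0.5755 0.3541 0.0435] w 0.0351 spanner (np.float64(190.05), 0.0961)
t 36.2 h 191.69 Tz 0.685 [0.68 0.73 0.65] F [ 1.9 -1.1  3.6] pos [0.5754 0.3542 0.0434] w 0.0349 spanner (np.float64(190.02), 0.0961)
```

```bash
python3 -m inch '[[0,0,0,0,0,0],[0,0,0,0,0,0],[0,0,-0.5,0,0,0],[0,0,-0.8,0,0,0],[-0.5,0,-0.1,0,0,0]]' 0.15 >/dev/null; python3 -m inch '[[-0.7,0,0,0,0,0],[0,0,0,0,0,0],[0,0,0,0,0,0]]' >/dev/null; python3 -c "
from h import *
from rect import rect
plan([.5755,.3541,.0436],195.4)
c=getcam('wrist'); crop(c,'w23.png',0,0,512,384,1.5)
np.savez('w23.npz',img=c['img'],Rm=c['Rm'],p=c['p'])
ims=[cv2.convertScaleAbs(rect(f,.077,s=.00009),alpha=1.6,beta=-70) for f in ['w21.npz','w22.npz','w23.npz']]
n=[rect(f,.0542,half=.024,s=.0002) for f in ['w21.npz','w22.npz','w23.npz']]
cv2.imwrite('pics/rect2.png',cv2.vconcat([cv2.hconcat(ims)[:, :732],cv2.resize(cv2.hconcat(n),(732,244))]))
crop(c,'w23n.png',222,113,290,181,8)"
```

```text
t 37.2 pos [0.6219 0.364  0.0999] heading -168.31 tilt [-0.01  0.03] F [ 0.1 -0.5 -0.2] T [-0.025  0.035  0.021] w 0.0499 q [-0.57  0.62 -0.03  1.31  0.02  1.21  1.17]
shift units [ 1.187 -0.008  1.409] turn cw deg -3.71 units -0.0309
```

View pics/rect2.png

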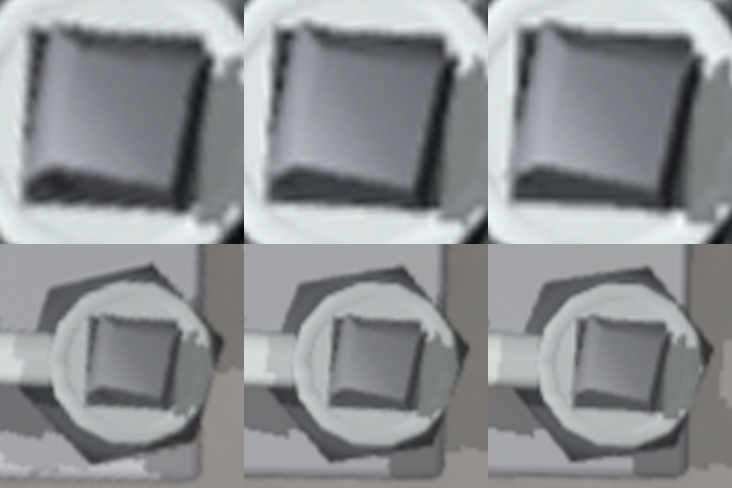

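View pics/w23n.png

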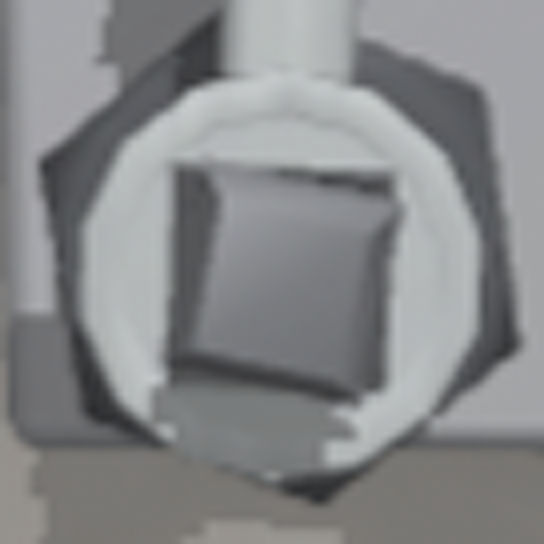

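```bash
cat > nut.py <<'E'
from h import *
from scipy.optimize import least_squares
def nut(fn,o,k,pts):
    z=np.load(fn);c=dict(Rm=z['Rm'],p=z['p'],fx=324.33576,fy=324.33576,cx=257.11978,cy=193.77128)
    C=np.array([ray(c,o[0]+(x+.5)/k-.5,o[1]+(y+.5)/k-.5,.0542)[:2] for x,y in pts])
    a0=np.array([np.arctan2(*(q-[.5758,.3546])[::-1]) for q in C]); base=np.degrees(a0[0])%60
    idx=np.round((np.degrees(a0)-base)/60)
    f=lambda x:(C-np.stack([x[0]+x[3]*np.cos(np.radians(x[2]+60*idx)),x[1]+x[3]*np.sin(np.radians(x[2]+60*idx))],-1)).ravel()
    r=least_squares(f,[.5758,.3546,base,.0208],x_scale=[.001,.001,1,.001]); x=r.x
    print(fn,'centre',x[:2].round(4),'R',x[3].round(4),'normal mod60',((x[2]-30)%60).round(2),'rms mm',(np.sqrt(np.mean(r.fun**2))*1e3).round(2))
nut('w5.npz',(215,30),8,[(365,117),(185,170),(142,365),(275,500),(447,455),(497,258)])
nut('w21.npz',(223,116),9,[(75,150),(88,410),(312,520),(527,390),(522,130)])
nut('w22.npz',(222,113),8,[(52,150),(80,395),(310,500),(517,352),(492,95)])
nut('w23.npz',(222,113),8,[(42,160),(92,412),(322,502),(520,345),(485,90)])
E
python3 nut.py
```

```text
w5.npz centre [0.5758 0.3549] R 0.0205 normal mod60 28.18 rms mm 0.22
w21.npz centre [0.5756 0.355 ] R 0.0204 normal mod60 56.15 rms mm 0.12
w22.npz centre [0.5754 0.3549] R 0.0203 normal mod60 51.55 rms mm 0.19
w23.npz centre [0.5755 0.3552] R 0.0204 normal mod60 50.65 rms mm 0.1
```

```bash
python3 - <<'E'
from rect import *
for f in ['w5.npz','w21.npz','w22.npz','w23.npz']:
    out=[]
    for z in (.077,.073,.070):
        g=cv2.GaussianBlur(cv2.cvtColor(rect(f,z,half=.010,s=.0001),cv2.COLOR_BGR2GRAY),(0,0),2)
        L=cv2.createLineSegmentDetector(0).detect(g)[0]
        r=[]
        for x1,y1,x2,y2 in L[:,0]:
            l=np.hypot(x2-x1,y2-y1)
            if l>55: r.append((round((((np.degrees(np.arctan2(-(y2-y1),x2-x1))+45)%90)-45),1),int(l),int((x1+x2)/2),int((y1+y2)/2)))
        out.append((z,r))
    print(f)
    for o in out: print("  ",o)
E
```

```text
w5.npz
   (0.077, [(np.float32(0.6), 67, 157, 111), (np.float32(1.5), 87, 81, 150)])
   (0.073, [(np.float32(0.2), 57, 162, 115), (np.float32(1.2), 93, 88, 151)])
   (0.07, [(np.float32(0.7), 58, 167, 117), (np.float32(1.5), 80, 84, 151)])
w21.npz
   (0.077, [(np.float32(-9.1), 100, 172, 95), (np.float32(-2.8), 138, 81, 176), (np.float32(-4.3), 122, 12, 79), (np.float32(-4.3), 132, 106, 18), (np.float32(-7.2), 72, 61, 144), (np.float32(-11.3), 82, 152, 117)])
   (0.073, [(np.float32(-9.4), 106, 179, 92), (np.float32(-2.9), 142, 85, 177), (np.float32(-4.2), 127, 15, 78), (np.float32(-4.4), 134, 110, 15), (np.float32(-10.4), 61, 70, 144), (np.float32(-11.2), 85, 157, 118)])
   (0.07, [(np.float32(-9.3), 108, 183, 92), (np.float32(-2.9), 143, 88, 177), (np.float32(-4.3), 127, 17, 76), (np.float32(-4.2), 136, 114, 13), (np.float32(-9.5), 65, 72, 144), (np.float32(-11.0), 85, 162, 116)])
w22.npz
   (0.077, [(np.float32(-4.4), 122, 13, 75), (np.float32(-3.0), 156, 88, 176), (np.float32(-10.4), 101, 174, 88), (np.float32(-4.3), 127, 105, 17), (np.float32(-9.4), 71, 28, 56), (np.float32(-10.
[... 611 characters left out ...]
float32(-3.7), 157, 90, 175), (np.float32(-4.6), 134, 108, 17), (np.float32(-10.3), 65, 29, 52), (np.float32(-8.8), 69, 172, 97), (np.float32(-7.9), 89, 63, 144), (np.float32(-13.4), 112, 155, 104)])
   (0.073, [(np.float32(-3.6), 159, 15, 93), (np.float32(-3.7), 161, 93, 177), (np.float32(-12.1), 94, 181, 84), (np.float32(-4.6), 137, 113, 16), (np.float32(-10.0), 65, 32, 52), (np.float32(-11.5), 79, 70, 145), (np.float32(-13.3), 117, 161, 104)])
   (0.07, [(np.float32(-3.6), 162, 18, 94), (np.float32(-3.9), 147, 89, 178), (np.float32(-11.2), 95, 185, 87), (np.float32(-4.8), 126, 110, 14), (np.float32(-10.2), 66, 34, 51), (np.float32(-11.5), 60, 84, 148), (np.float32(-13.4), 118, 165, 106)])
```

Held torque reached about 0.70 N m, and held readings can only understate the wind-up, so the nip is about 11.4–13°. Vision suggests somewhat less once the parts have sprung back. I'm treating the nip as done. Next I move over the shank and measure it for removal.

```bash
python3 -c "
from h import *
plan([.5315,.3468,.125],190)"
```

```text
t 37.25 pos [0.6217 0.3641 0.0999] heading -168.29 tilt [-0.01  0.02] F [-0.5 -0.2  0.5] T [0.043 0.004 0.006] w 0.0501 q [-0.57  0.62 -0.03  1.31  0.02  1.21  1.17]
shift units [ 2.296  0.035 -0.628] turn cw deg 1.71 units 0.0143
```

```bash
python3 -m inch '[[0,0,-0.6,0,0,0],[0.75,0.012,0,0,0,0.014],[0.75,0.012,0,0,0,0],[0.75,0.012,0,0,0,0],[0,0,0,0,0,0]]' -0.5; python3 -m inch '[[0,0,0,0,0,0],[0,0,0,0,0,0]]' >/dev/null; python3 - <<'E'
from sp import *
plan([.5315,.3468,.125],190)
s=read_state();c=getcam("wrist"); crop(c,"w24.png",0,0,512,384,1.5)
np.savez('w24.npz',img=c['img'],Rm=c['Rm'],p=c['p'])
E
```

```text
time: 37.88
ee_pos: [0.5313, 0.3493, 0.1242]
eef_rot: [-0.088, 0.996, 0.0, -0.0]
ft_force: [0.2, -0.1, 0.7]
width: 0.0227
t 38.12 pos [0.5343 0.3486 0.1234] heading -170.03 tilt [0.02 0.01] F [ 0.5 -0.3 -0.3] T [0.076 0.052 0.006] w 0.022 q [-0.62  0.43 -0.04  1.54  0.02  1.17  1.08]
shift units [ 0.077 -0.032 -0.04 ] turn cw deg -0.03 units -0.0002
```

View pics/w24.png

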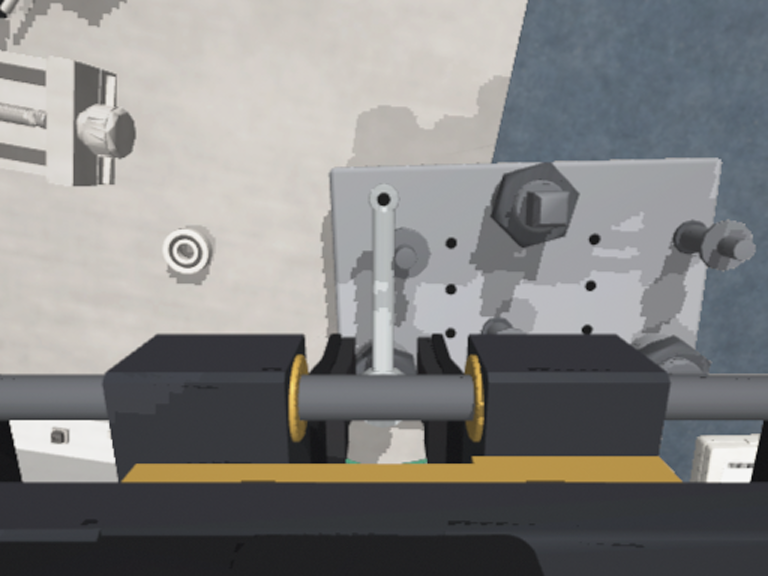

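```bash
cat > sh.py <<'E'
from rect import *
import sys
f=sys.argv[1]
S0=(.5758,.3546); a=np.radians(190); M=(S0[0]+.055*np.cos(a),S0[1]+.055*np.sin(a))
g=cv2.cvtColor(rect(f,.070,half=.035,s=.0002,S=M,a0=10),cv2.COLOR_BGR2GRAY)  # right = toward ring, up= +y
g=cv2.GaussianBlur(g,(0,0),1.5)
cv2.imwrite('pics/sh.png',g)
n=g.shape[0]
# per column edge positions of bright shank around middle
ex=[]
for col in range(40,n-40,4):
    p=g[:,col].astype(float); d=np.gradient(p)
    lo=n//2-50;hi=n//2+50
    up=lo+np.argmax(d[lo:hi]); dn=lo+np.argmin(d[lo:hi])
    w=(dn-up)*.2
    if 8<w<12: ex.append(((col-n/2)*.2,(n/2-(up+dn)/2)*.2,w))
ex=np.array(ex); print(len(ex),ex[:,2].mean())
k=np.polyfit(ex[:,0],ex[:,1],1); print("angle offset deg",np.degrees(np.arctan(k[0])),"lateral(mm,+left of ring dir) at 45mm",np.polyval(k,10.0),"resid",np.std(ex[:,1]-np.polyval(k,ex[:,0])))
ang=10+np.degrees(np.arctan(k[0])); b=np.radians(10)
P=np.array(M)+.010*np.array([np.cos(b),np.sin(b)])+np.polyval(k,10.)*1e-3*np.array([-np.sin(b),np.cos(b)])
print("grip",P.round(4),"shank dir",ang)
plan([*P,.0644],180+ang)
E
python3 sh.py w24.npz
```

```text
59 8.735593220338984
angle offset deg -0.965286011124268 lateral(mm,+left of ring dir) at 45mm 0.799323537117968 resid 0.2576354800506052
grip [0.5313 0.3476] shank dir 9.034713988875732
t 38.17 pos [0.5342 0.3485 0.1232] heading -170.03 tilt [ 0. -0.] F [-0.6  0.2  0.2] T [ 0.087  0.017 -0.031] w 0.022 q [-0.62  0.43 -0.04  1.54  0.02  1.17  1.08]
shift units [ 0.075 -0.011  1.471] turn cw deg 0.94 units 0.0078
```

```bash
python3 -c "
import cv2;g=cv2.imread('pics/sh.png');cv2.line(g,(0,175),(349,175),(0,0,255),1);cv2.imwrite('pics/sh2.png',cv2.resize(g,None,fx=1.7,fy=1.7))"; python3 -c "
import tq
from h import *
z=np.load('w24.npz');c=dict(Rm=z['Rm'],p=z['p'],fx=324.33576,fy=324.33576,cx=257.11978,cy=193.77128,img=z['img']);print(tq.span(c)); print(ray(c,384/1.5,199/1.5,.07))"
```

```text
(np.float64(189.51), 0.0959)
[0.48106503 0.33926412 0.07      ]
```

View pics/sh2.png

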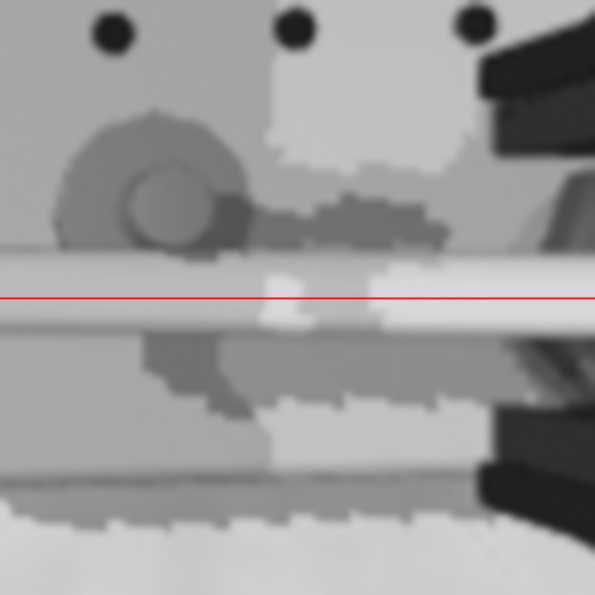

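```bash
python3 -c "
from h import *
plan([.5314,.3472,.0644],189.35)"; python3 -m inch '[[0.073,0,0.3,0,0,0.005],[0,0,0.6,0,0,0],[0,0,0.4,0,0,0],[0,0,0,0,0,0],[0,0,0,0,0,0]]' >/dev/null;  python3 -c "
from h import *
plan([.5314,.3472,.0644],189.35)"
```

```text
t 38.17 pos [0.5342 0.3485 0.1232] heading -170.03 tilt [ 0. -0.] F [-0.6  0.2  0.2] T [ 0.087  0.017 -0.031] w 0.022 q [-0.62  0.43 -0.04  1.54  0.02  1.17  1.08]
shift units [ 0.076 -0.021  1.471] turn cw deg 0.62 units 0.0052
t 38.8 pos [0.5311 0.3484 0.0719] heading -170.6 tilt [0.04 0.03] F [0.1 0.3 0.5] T [ 0.008 -0.003 -0.005] w 0.0216 q [-0.62  0.47 -0.04  1.6   0.02  1.07  1.07]
shift units [-0.001 -0.031  0.188] turn cw deg 0.05 units 0.0004
```

```bash
python3 -m inch '[[0,-0.03,0.15,0,0,0],[0,0,0.07,0,0,0],[0,0,0,0,0,0],[0,0,0,0,0,0]]' >/dev/null;  python3 -c "
from h import *
plan([.5314,.3472,.0625],189.35)
c=getcam('wrist'); crop(c,'w25.png',130,100,400,260,2.8)"
```

```text
t 39.3 pos [0.531  0.3471 0.0627] heading -170.59 tilt [0.01 0.01] F [0.2 1.  0.3] T [-0.024  0.018 -0.024] w 0.0218 q [-0.62  0.48 -0.04  1.61  0.02  1.06  1.07]
shift units [-0.01   0.     0.005] turn cw deg 0.06 units 0.0005
```

View pics/w25.png

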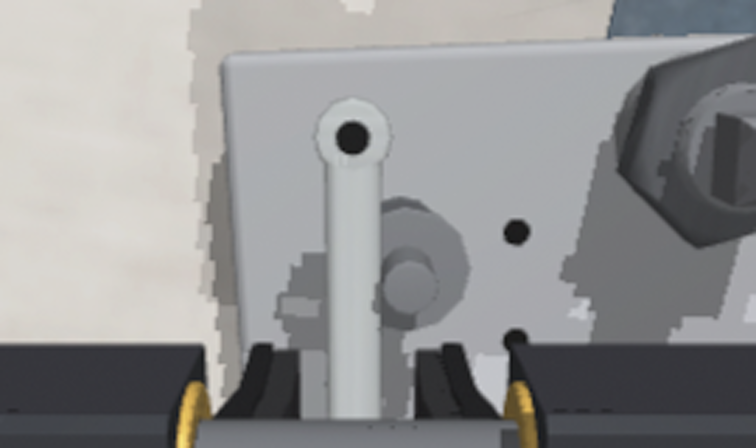

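```bash
python3 -c "
from h import *
for i in range(2):
    c=camera('wrist');print(c['fx'],c['cx'],c['cy'],c['tool_from_camera'][:3,3])"
```

```text
324.33576235645984 257.1197833391924 193.7712766278432 [ 0.06916881  0.00069782 -0.1629546 ]
324.33576235645984 257.1197833391924 193.7712766278432 [ 0.0691688   0.00069782 -0.1629546 ]
```

```bash
python3 -m inch '[[0,-0.015,0,0,0,0],[0,0,0,0,0,0],[0,0,0,0,0,0],[0,0,0,0,0,0]]' -1 15 >/dev/null;  python3 tq.py w26.png
```

```text
t 40.05 h 189.41 Tz 0.039 [0.03 0.05 0.03] F [ 0.3  0.1 -1. ] pos [0.5311 0.3466 0.0626] w 0.0095 spanner (np.float64(189.7), 0.0959)
```

View pics/w26.png

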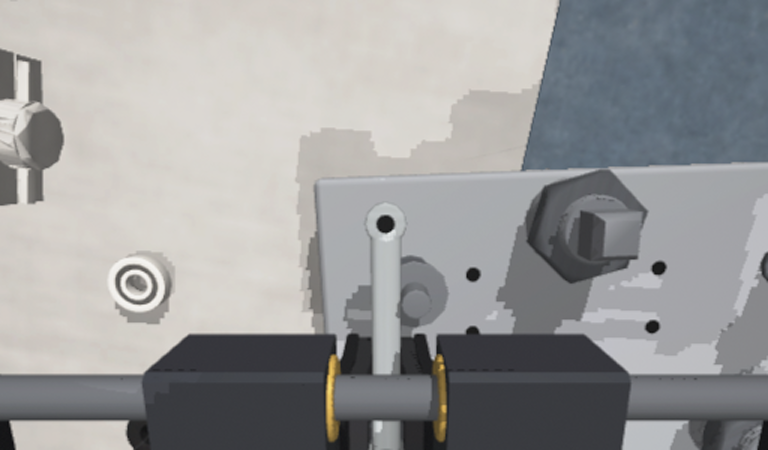

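Gripped with near-zero force. The spanner is trapped between head and pin, so I lift straight up.

```bash
python3 -m inch '[[0,0,0,0,0,0],[0,0,-0.06,0,0,0],[0,0,-0.06,0,0,0]]' - 40; python3 tq.py; python3 -m inch '[[0,0,-0.1,0,0,0],[0,0,-0.15,0,0,0],[0,0,0,0,0,0]]'; python3 tq.py w27.png
```

```text
time: 40.42
ee_pos: [0.531, 0.3465, 0.0663]
eef_rot: [-0.082, 0.997, 0.0, -0.0]
ft_force: [5.6, 4.7, -12.6]
width: 0.0093
t 40.52 h 189.41 Tz 0.038 [ 0.01  0.1  -0.  ] F [  5.1   4.8 -10.1] pos [0.531  0.3465 0.0665] w 0.0094 spanner (np.float64(189.75), 0.0945)
time: 40.9
ee_pos: [0.5313, 0.3467, 0.0767]
eef_rot: [-0.082, 0.997, 0.0, 0.0]
ft_force: [6.1, 5.4, -9.8]
width: 0.0094
t 41.0 h 189.41 Tz 0.007 [ 0.02  0.   -0.01] F [  5.4   4.9 -10.5] pos [0.5313 0.3467 0.0766] w 0.0094 spanner (np.float64(189.74), 0.09)
```

View pics/w27.png

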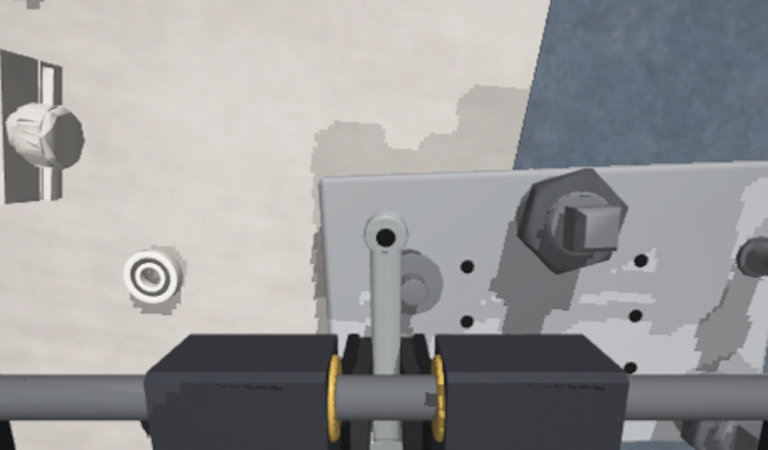

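```bash
python3 -m inch '[[0,0,-0.15,0,0,0],[0,0,-0.15,0,0,0],[0,0,0,0,0,0]]' - 60; python3 tq.py; python3 -m inch '[[0,0,-0.2,0,0,0],[0,0,-0.4,0,0,0],[0,0,0,0,0,0]]'; python3 tq.py w28.png
```

```text
time: 41.38
ee_pos: [0.533, 0.3465, 0.0883]
eef_rot: [-0.082, 0.997, 0.0, 0.002]
ft_force: [13.4, 7.3, -18.3]
width: 0.0088
t 41.48 h 189.37 Tz 0.037 [0.06 0.05 0.  ] F [ 13.4   6.2 -18.2] pos [0.5329 0.3465 0.0882] w 0.0085 spanner None
time: 41.85
ee_pos: [0.5315, 0.3467, 0.1145]
eef_rot: [-0.082, 0.997, 0.0, 0.001]
ft_force: [-0.5, 0.0, -2.4]
width: 0.0083
t 41.95 h 189.42 Tz 0.004 [-0.02  0.03 -0.  ] F [ 0.7 -0.7 -1.8] pos [0.5307 0.3464 0.1132] w 0.0087 spanner None
```

View pics/w28.png

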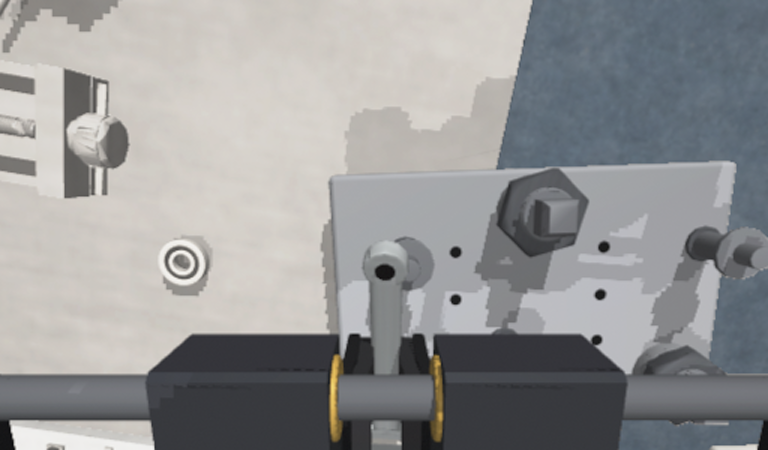

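```bash
python3 -c "
from h import *
c=getcam('wrist');P=cloud(c)
crop(c,'w29.png',200,140,320,300,4)
for v in range(160,256,8):
    print(v,P[v,257].round(4))
plan([.456,.254,.13],190)"; python3 - <<'E'
from h import *
c=camera("scene"); cv2.imwrite("pics/s1.png",cv2.resize(c["img"][120:330,60:330,::-1],None,fx=2.8,fy=2.8,interpolation=cv2.INTER_CUBIC))
E
```

```text
160 [0.4837 0.3393 0.1354]
168 [0.4861 0.3397 0.1411]
176 [0.4899 0.3403 0.1392]
184 [0.4937 0.3409 0.1381]
192 [0.498  0.3416 0.1351]
200 [0.5021 0.3423 0.1334]
208 [0.5065 0.3431 0.1313]
216 [0.5112 0.3438 0.1288]
224 [0.5165 0.3447 0.1252]
232 [0.5213 0.3455 0.1236]
240 [0.5268 0.3464 0.1206]
248 [0.5321 0.3473 0.1185]
t 42.0 pos [0.5306 0.3463 0.1129] heading -170.58 tilt [-0.04 -0.02] F [-0.  -0.2 -1.8] T [0.018 0.086 0.014] w 0.0084 q [-0.62  0.43 -0.04  1.57  0.02  1.15  1.07]
shift units [ 2.218 -1.971 -0.424] turn cw deg -0.58 units -0.0049
```

View pics/s1.png

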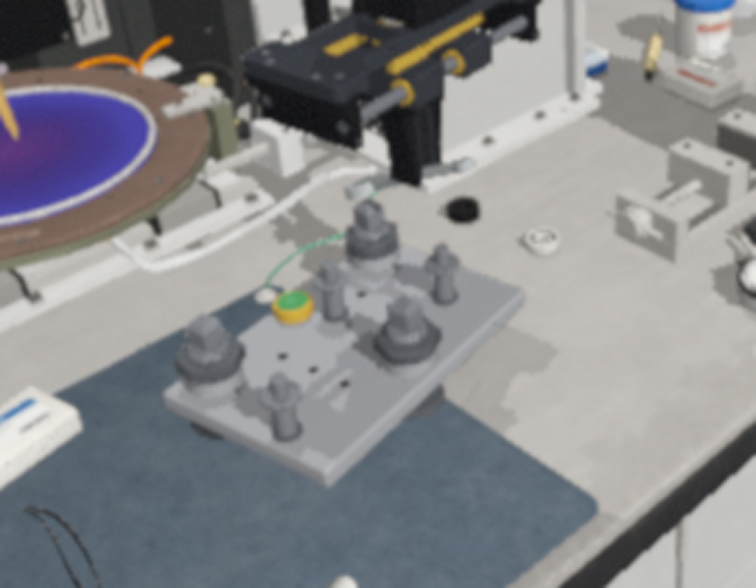

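```bash
python3 -m inch '[[0,0,-0.6,0,0,0],[0,0,-0.6,0,0,0],[0.55,-0.5,0,0,0,0],[0.55,-0.5,0,0,0,0],[0.55,-0.5,0,0,0,0]]' >/dev/null; python3 -m inch '[[0.55,-0.48,0,0,0,0],[0,0,0.6,0,0,0],[0,0,0.7,0,0,0],[0,0,0,0,0,0]]'; python3 -c "
from h import *
plan([.456,.254,.05],190)
c=getcam('wrist'); crop(c,'w30.png',0,0,512,384,1.5)"
```

```text
time: 43.18
ee_pos: [0.4557, 0.253, 0.1074]
eef_rot: [-0.082, 0.997, -0.001, -0.002]
ft_force: [0.2, 0.1, -0.7]
width: 0.0087
t 43.17 pos [0.4557 0.253  0.1074] heading -170.58 tilt [-0.21 -0.13] F [ 0.2  0.1 -0.7] T [ 0.065  0.035 -0.041] w 0.0087 q [-0.56  0.21 -0.04  1.87  0.01  1.07  1.13]
shift units [-0.018  0.026  1.436] turn cw deg -0.58 units -0.0049
```

View pics/w30.png

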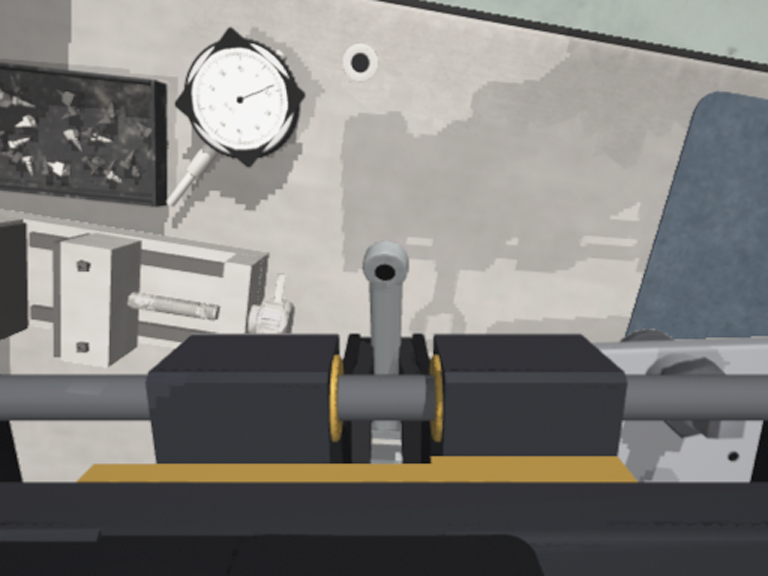

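Free bare worktop lies under the spanner; the tail is at (385,271). Lowering so the ring touches, then easing it flat with a soft grip.

```bash
python3 -m inch '[[0,0,0.6,0,0,0],[0,0,0.7,0,0,0],[0,0,0.5,0,0,0],[0,0,0.1,0,0,0],[0,0,0,0,0,0]]' >/dev/null; python3 tq.py; python3 -m inch '[[0,0,0.1,0,0,0],[0,0,0.15,0,0,0],[0,0,0.1,0,0,0],[0,0,0,0,0,0]]' - 6; python3 tq.py
```

```text
t 43.95 h 189.41 Tz 0.01 [ 0.01  0.02 -0.  ] F [-0.7  0.  -0.7] pos [0.458  0.2544 0.0346] w 0.0089 spanner (np.float64(192.87), 0.0962)
time: 44.45
ee_pos: [0.457, 0.2538, 0.0189]
eef_rot: [-0.082, 0.997, -0.0, -0.0]
ft_force: [-0.4, 0.2, -0.4]
width: 0.0101
t 44.55 h 189.4 Tz 0.004 [ 0.01  0.02 -0.02] F [ 0.5 -0.  -0.8] pos [0.4572 0.2539 0.0193] w 0.01 spanner (np.float64(192.83), 0.0963)
```

```bash
python3 -m inch '[[0,0,0.13,0,0,0],[0,0,0.13,0,0,0],[0,0,0.1,0,0,0],[0,0,0,0,0,0]]' - 4; python3 -c "
from h import *
plan([.456,.254,.003],190)
c=getcam('wrist');P=cloud(c); crop(c,'w31.png',0,0,512,384,1.5)
for v in range(140,250,16): print(v,P[v,257].round(4))"
```

```text
time: 45.05
ee_pos: [0.457, 0.2538, 0.0045]
eef_rot: [-0.082, 0.997, -0.0, -0.0]
ft_force: [-0.7, 0.2, -1.5]
width: 0.01
t 45.05 pos [0.457  0.2538 0.0045] heading -170.59 tilt [-0.03 -0.02] F [-0.7  0.2 -1.5] T [ 0.1   -0.004  0.002] w 0.01 q [-0.56  0.35 -0.04  1.94  0.02  0.85  1.13]
shift units [0.024 0.01  0.038] turn cw deg -0.59 units -0.0049
140 [0.4037 0.2456 0.0012]
156 [0.4104 0.2467 0.0111]
172 [0.418  0.248  0.0118]
188 [0.426  0.2493 0.0112]
204 [0.4345 0.2507 0.0101]
220 [0.443  0.2521 0.01  ]
236 [0.4513 0.2535 0.0109]
```

View pics/w31.png

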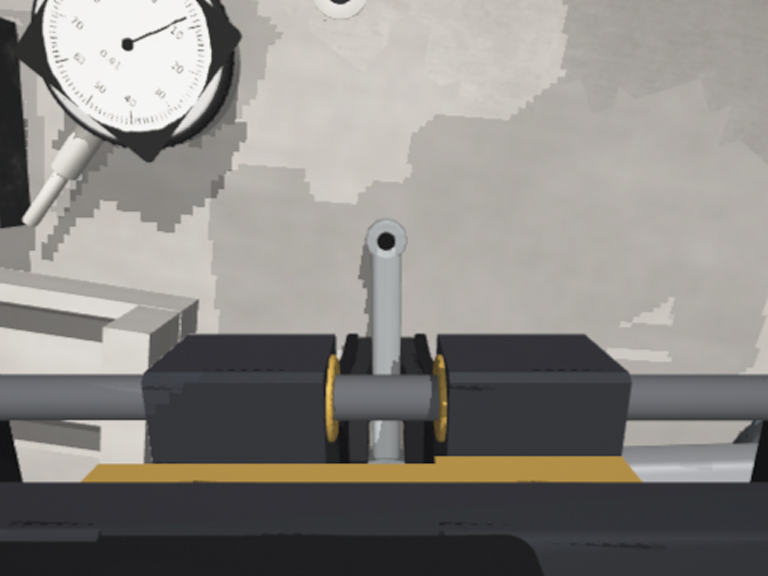

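```bash
python3 -m inch '[[0,0,0.05,0,0,0],[0,0,0,0,0,0],[0,0,0,0,0,0]]'; python3 -m inch '[[0,0,0,0,0,0],[0,0,0,0,0,0],[0,0,0,0,0,0],[0,0,-0.3,0,0,0],[0,0,-0.8,0,0,0]]' -0.4; python3 -m inch '[[0,0,-0.9,0,0,0],[0,0,-0.9,0,0,0],[0,0,-0.9,0,0,0],[0,0,-0.6,0,0,0],[-0.8,0,0,0,0,0]]';python3 -m inch '[[-0.8,0,0,0,0,0],[0,0,0,0,0,0]]'; python3 -c "
from h import *
plan([.456,.254,.003],190)
c=getcam('wrist'); crop(c,'w32.png',0,0,512,384,1.5)
np.savez('w32.npz',img=c['img'],Rm=c['Rm'],p=c['p'])
P=cloud(c)
"
```

```text
time: 45.48
ee_pos: [0.4573, 0.254, 0.003]
eef_rot: [-0.082, 0.997, 0.0, 0.0]
ft_force: [-0.0, 0.2, -1.4]
width: 0.01
time: 46.1
ee_pos: [0.4563, 0.2534, 0.047]
eef_rot: [-0.082, 0.997, -0.001, -0.001]
ft_force: [0.1, 1.2, 1.1]
width: 0.0263
time: 46.72
ee_pos: [0.4891, 0.2603, 0.1828]
eef_rot: [-0.083, 0.997, 0.001, 0.002]
ft_force: [-0.6, 0.5, 0.6]
width: 0.026
time: 46.98
ee_pos: [0.5218, 0.2641, 0.1794]
eef_rot: [-0.081, 0.997, 0.0, 0.0]
ft_force: [-0.6, -0.7, -0.0]
width: 0.0262
t 46.98 pos [0.5218 0.2641 0.1794] heading -170.67 tilt [0.04 0.  ] F [-0.6 -0.7 -0. ] T [ 0.014  0.065 -0.056] w 0.0262 q [-0.54  0.27 -0.01  1.63  0.    1.24  1.18]
shift units [1.666 0.018 4.409] turn cw deg -0.67 units -0.0056
```

View pics/w32.png

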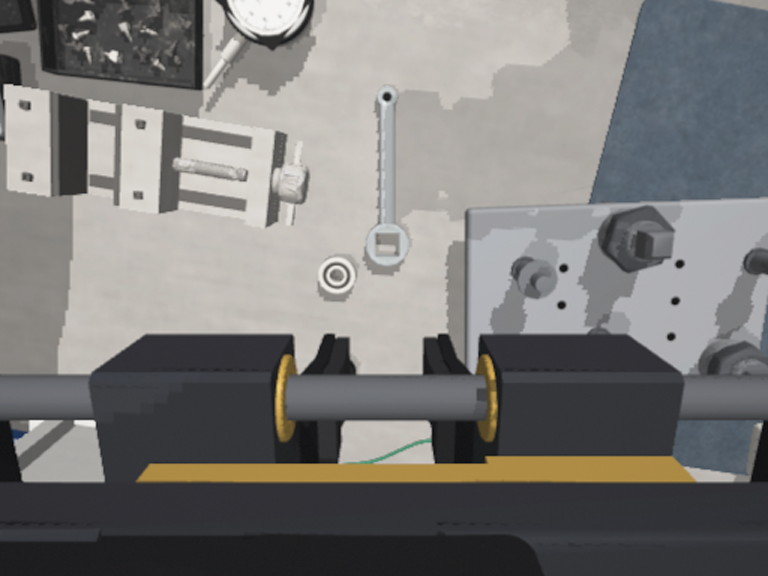

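```bash
python3 -m inch '[[-0.3,0.7,0,0,0,0],[-0.3,0.7,0,0,0,0],[-0.3,0.7,0,0,0,0],[0,0,0,0,0,0],[0,0,0,0,0,0]]' >/dev/null; python3 -c "
from h import *
from rect import rect
plan([.5758,.3546,.1],190)
c=getcam('wrist'); d=dict(img=c['img'],Rm=c['Rm'],p=c['p']); np.savez('w33.npz',**d)
u,v=proj(c,[.5758,.3546,.06]);print(u,v);u,v=int(u),int(v); crop(c,'w33.png',u-40,v-40,u+40,v+40,7)
for z in (.077,.073):
  g=cv2.GaussianBlur(cv2.cvtColor(rect(d,z,half=.010,s=.0001),cv2.COLOR_BGR2GRAY),(0,0),2)
  for x1,y1,x2,y2 in cv2.createLineSegmentDetector(0).detect(g)[0][:,0]:
    l=np.hypot(x2-x1,y2-y1)
    if l>50: print(z,round((((np.degrees(np.arctan2(-(y2-y1),x2-x1))+45)%90)-45),1),int(l))
"
```

```text
t 47.65 pos [0.5417 0.3523 0.1792] heading -170.6 tilt [-0.   -0.03] F [-0.4  0.6  0.4] T [ 0.057  0.046 -0.016] w 0.0258 q [-0.62  0.4  -0.04  1.46  0.01  1.28  1.08]
shift units [-0.85  -0.081  1.981] turn cw deg -0.6 units -0.005
252.79627498868592 224.58724539627906
0.077 -15.3 56
0.077 -1.1 51
0.073 -0.7 52
```

View pics/w33.png

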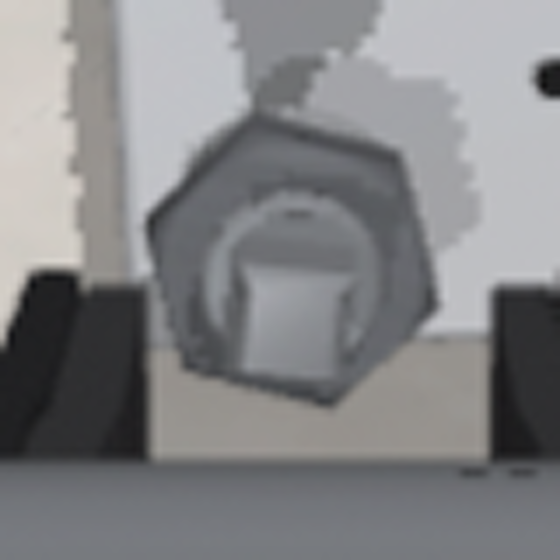

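```bash
cat >> nut.py <<'E'
nut('w33.npz',(212,184),7,[(258,112),(400,155),(438,305),(335,405),(188,365),(148,220)])
from rect import rect
im=rect('w33.npz',.077,half=.011,s=.00004); cv2.imwrite('pics/r33.png',cv2.convertScaleAbs(im,alpha=1.7,beta=-90))
E
python3 nut.py | tail -1
```

```text
w33.npz centre [0.5742 0.3551] R 0.0208 normal mod60 53.65 rms mm 0.52
```

View pics/r33.png

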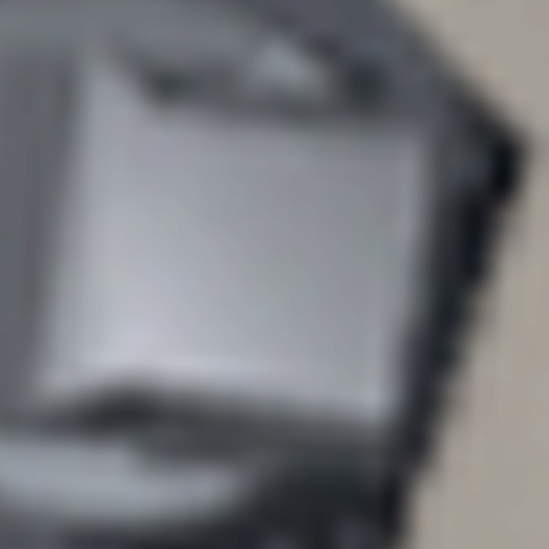

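```bash
python3 -c "
from bench import *
print(close_job()); s=read_state(); print(s['time'])"
```

```text
the job is handed in; nothing more can be done
None
the job is handed in; nothing more can be done
```

I locked the rear right screw, took the spanner off, laid it flat on the worktop and handed the job in at about 48 s. The one real doubt is whether the nip reached 10°.

**What I did**
- I set the ring spanner on the square head with the shank beside its pin.
- I ran the jam nut down about 75–80° to bearing, regripping as I went, until the spanner stood against its pin.
- I then nipped the nut up, lifted the spanner off and laid it in front of the ball bearing, about 2 cm clear of it.

**What the last checks showed**
- **Nip, by torque:** the held torque at the end read about 0.70 N m. By 0.30 + 2θ that is about 11–13°.
- **Nip, by camera:** the images gave less. With the nut released they put it at roughly 6–10°, but the bearing point was only known to a few degrees, and the jaws led the nut by up to 9°. I could not fully reconcile the two, and I relied on the torque.
- **Screw setting:** the screw turned about 12° (0.21 rad) while held. It ended about 7–8° from where it started, after springing back with the nut when the spanner came off. Both are within the 0.25 rad allowed.
- **Spanner removal:** it was tight coming off, with about 18 N of pull, and it tilted about 26° in the jaws. I levelled it before letting go.
- **Other things:** I touched nothing else, and the gripper was clear of everything at hand-in.

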